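Set out a fan of stone sample slips

TASK

Set out the stone samples for the customer: pull the red granite slip up out of the wooden holder and lay it in the tray's middle notch, foot in the notch and leaning back on the black slip like a shingle; then pull out the grey slip and lay it the same way in the last notch, leaning on the red one. Keep each slip square to the tray, between its side rails. The white and green slips stay in the holder, the black one stays in its place, and nothing else on the table is to be disturbed.

Things in the scene. Friction and masses are not known exactly. Their poses are not given: they have to be found in the camera images.
- holder: fixed beech block 90 (its x) x 134 (y) x 66 mm high. Four slots along its y, at y = -45, -15, 15, 45 mm, each 49 mm in x by 14 mm in y, floors 8 mm above the table. A slip stands upright in each, width along the block's x, top 148 mm above the table (82 mm shows); which stands where varies. Origin: centre of its underside, z up.
- tray: fixed aluminium tray, base 84 (x) x 150 (y) mm, floor 8 mm above the table, blue side rails at x = +-39 mm, 16 mm high. Three cross bars, tops 6 mm above the floor, at y = -2.5, -28.5, -54.5 mm stop slip feet from sliding to -y. At the +y end a blue back rest 126 mm long leans 35 deg from vertical, top to +y. Slips lie width along x, tops leaning to +y. Origin under the base centre, z up.
- place2 (a point): middle notch: point on the tray floor under the middle of the red slip's lower end when laid (from 1 mm further -y to 5 mm further +y). The slip then rests on the black one at about 40 degrees from vertical.
- place3 (a point): last notch, 26 mm further along the tray's -y: the same point for the grey slip, which then rests on the red one at about 43 degrees from vertical.
- slip_red: polished dark red speckled granite sample slip, a flat bar 44 mm wide, 10 mm thick, 140 mm long, 0.17 kg, square-ended and the same either way up. Origin at its centre; x across its width, y through its thickness, z along its length. To be laid in the middle notch, place2.
- slip_grey: polished mid-grey speckled granite sample slip, a flat bar 44 mm wide, 10 mm thick, 140 mm long, 0.17 kg, square-ended and the same either way up. Origin at its centre; x across its width, y through its thickness, z along its length. To be laid in the last notch, place3.
- slip_black: polished black granite sample slip, a flat bar 44 mm wide, 10 mm thick, 140 mm long, 0.17 kg, square-ended and the same either way up. Origin at its centre; x across its width, y through its thickness, z along its length. Already lies in the tray on the back rest at 35 deg from vertical, foot in the first notch (tray y = 6 mm).
- slip_white: polished white marble sample slip, a flat bar 44 mm wide, 10 mm thick, 140 mm long, 0.17 kg, square-ended and the same either way up. Origin at its centre; x across its width, y through its thickness, z along its length. Stays in the holder.
- slip_green: polished dark green sample slip, a flat bar 44 mm wide, 10 mm thick, 140 mm long, 0.17 kg, square-ended and the same either way up. Origin at its centre; x across its width, y through its thickness, z along its length. Stays in the holder.
- jar: glass jar with a grey lid, 72 mm across, 102 mm high, standing at the back between holder and tray; leave alone. Origin under its centre.
- felt_wheel: cream felt bob 60 mm across, 25 mm high, near the table front; leave alone. Origin under its centre.
- wood_block: brown packing block 42 x 60 x 30 mm, behind the holder; leave alone. Origin under its centre.
- chock: notched wooden chock 64 x 32 x 55 mm high, standing between holder and tray; leave alone. Origin under its centre.
- whetstone: grey-brown dressing stone 48 x 150 x 24 mm, behind the tray; leave alone. Origin under its centre.
- point_chisel: dark steel point chisel 192 mm long, lying near the table front on the right; leave alone. Origin under its middle.
- marker_pen: black and white marker 128 mm long, lying near the table front on the left; leave alone. Origin under its middle.
There are look-alikes about, which are no part of the job. Of the things like the slip_red, leave any that is purple; of the rest the larger one is meant.

How it is judged:
By the outcome, as a careful person would: the job done as asked, in the order asked, and still so for the second after the job is handed in, with the robot touching nothing.
It also fails if it takes over 51 s, if anything falls off the work surface, if the arm or the gripper's body presses on something with over 40 N, if the wrist force passes 120 N, or if a joint passes its speed limit or range.

ROBOT

A 7-joint arm with a two-finger parallel gripper is mounted at the origin on a cart in front of the work surface, level with it; the furniture and walls round the work are solid. World frame = base frame: x ahead of the robot, y to its left, z up, the work surface at z = 0. Lengths are in m, angles in rad, forces in N, time in s.
With the tool pointing down it reaches from about 0.4 to 0.875 m from the base axis. Payload 19.3 kg.
Tool frame: the origin (TCP) lies at the very end of the fingers, on their centre line; the grasp point (between the pads) lies 19 mm behind it; x points along the fingers, y is the direction in which the jaws open and shut, and the axes are right-handed (so a half turn about x gives the same grasp; the last joint's range is limited). The gripper opens to 85 mm and grips with 20 to 120 N. Pads are 22 mm wide; open, the fingers measure 114 mm over their backs; the gripper's body (76 mm by 85 mm) begins 54 mm behind the grasp point. The pads swing forward as they close: fully open they stand 13 mm farther back than shut.
Start: joints at [-1.353, 0.521, -0.036, 1.599, 0.021, 1.021, -0.113], TCP at [0.177, 0.599, 0.231] pointing down, gripper open.
Joint ranges: [-2.91, 2.91], [-0.3, 2.13], [-1.5, 1.42], [0.17, 2.43], [-1.26, 4.41], [0.16, 1.93], [-2.52, 2.52]. Speed limits (rad/s): [1.89, 1.89, 2.39, 2.39, 3.01, 3.01, 3.01].

INTERFACE

Orientations are given as a unit quaternion [w, x, y, z].
In Python, from rig import * gives the robot as it stands.
- The arm moves only by the tool drive_tool, never from a script. Its argument "motion" is text: rows parted by semicolons, each of 7 numbers parted by spaces: the opening, from 0 (shut) to 1 (fully open), then the shift along the tool's x, y, z in m, then the turn, a rotation vector about the tool's x, y, z in rad. In form: claw x y z wx wy wz; .... A call has 1 to 5 rows; each row shifts and turns the commanded pose from where the row before left it, along the tool's axes as they then stand; what a row does not reach is not made up. A row lasts 1/8 s, in which the tool goes at most 62.5 mm and 10.7 degrees, less where a joint would pass 70% of its speed; a pose out of reach is approached as far as the arm can. A call is refused whole if a number of a shift passes 0.0625 or a number of a turn 0.188, either way. A call with a gripper value outside its range is refused whole. The fingers move at their own pace and stop on an object; "force" is the grip in N (left out, the last holds). Time passes only in rows, so rows that do not move let the fingers close. It gives the time, the measured TCP pose, the force and the opening at its end, in the units of the state.
- get_state(): the state, without advancing time (a new reading comes with each control period).
- capture(name): name is "side" or "top" or "wrist"; returns the picture (480x640x3 uint8, red, green, blue); there is no depth.
- camera_params(name): a dict with "fx", "fy", "cx", "cy" (pixels), "R" (3x3) and "t" (3): a world point X has camera coordinates R X + t. Camera axes: x right, y down, z forward; pixel columns grow to the right and rows downward; lengths in m; the calibration is good to about 2 mm. The wrist camera is an equidistant fisheye: a pixel r from the principal point sees the ray r / f radians off the axis. A picture is of the moment at which its call begins: read the wrist's pose just before it. camera_params takes no time and is no camera call; for the wrist camera it gives the pose at the moment of the call.
- finish_job(): hands the job in, once; it reports no verdict.
The state is a dict: "clock": time; "qpos": joint angles; "qd": joint speeds; "effort": joint torques, N m; "tool_pos": TCP position; "tool_rot": TCP orientation; "ft_force": force on the tool from outside, world axes, zero at the start; "wrist_torque": the same for the moment, N m; "gripper_width": finger opening in m.
Only numpy, scipy, OpenCV 4.12 (cv2) and the standard library are available. Lean on these libraries where they do the work, as an engineer would, in place of code of your own. Each camera call takes 0.05 s, during which the arm holds its last target.

## Working session

There is one attempt and no reset: what is moved stays moved. The work goes in short steps, Python scripts to look and compute and a tool call to move; the robot and the scene stay as the last step left them, time stands still between calls to the robot, and variables do not carry over. Pictures are saved under pics/ and viewed, and the job is handed in when it is done.

Besides the shell and the picture viewer there is one more tool, called by a JSON object that holds its "fn" and its "kwargs", one argument or row to a line. drive_tool: Moves the arm, as the interface text tells. Its arguments: {"type":"object","properties":{"motion":{"type":"string"},"force":{"type":"number"}},"required":["motion"]}

```bash
ls; mkdir -p pics; python3 - <<'E'
from rig import *
import cv2
print(get_state())
for n in ("side","top","wrist"):
    p=camera_params(n); print(n,p)
    cv2.imwrite(f"pics/{n}0.png",capture(n)[:,:,::-1])
E
```

```text
pics
{'clock': 0.0, 'qpos': array([-1.35317714,  0.52202938, -0.0363131 ,  1.59998813,  0.02120749,
        1.02108374, -0.11279533]), 'qd': array([-0.00242868,  0.00223277,  0.00018654,  0.00175414, -0.00014495,
       -0.00030761,  0.00065481]), 'effort': array([-3.89998086e-04, -9.27122855e+01,  1.97960213e+00, -3.69936454e+01,
        1.78050151e-02,  8.21966794e-03,  2.20533155e-05]), 'tool_pos': array([0.17736566, 0.59896553, 0.23072343]), 'tool_rot': array([ 0.69977216,  0.10101706,  0.69982084, -0.10180996]), 'ft_force': array([-0.08330221,  0.12797708, -0.35414959]), 'wrist_torque': array([ 0.00353262, -0.00403731, -0.01961862]), 'gripper_width': 0.08559854626215649}
side {'fx': 442.60954227562763, 'fy': 442.60954227562763, 'cx': 325.3417490886366, 'cy': 237.9493136881234, 'R': array([[-0.99973642,  0.00584508,  0.02220214],
       [-0.01414363,  0.60495362, -0.79613509],
       [-0.01808474, -0.79623926, -0.60471149]]), 't': array([0.54697377, 0.07524623, 1.07578766])}
top {'fx': 479.8159359400604, 'fy': 479.8159359400604, 'cx': 324.8378467083097, 'cy': 246.6440589246359, 'R': array([[-0.01642019, -0.99984626, -0.00615013],
       [-0.97858585,  0.01733267, -0.20510806],
       [ 0.20518313,  0.00265051, -0.97872001]]), 't': array([0.03703993, 0.53858944, 1.12644547])}
wrist {'fx': 371.64829954431775, 'fy': 371.64829954431775, 'cx': 320.7616685287902, 'cy': 242.66417341930764, 'R': array([[ 0.28454009,  0.95865937, -0.00302644],
       [ 0.90936576, -0.26890721,  0.31740011],
       [ 0.30346476, -0.09306519, -0.94828688]]), 't': array([-0.62345432, -0.04215771,  0.38315005])}
```

View pics/side0.png

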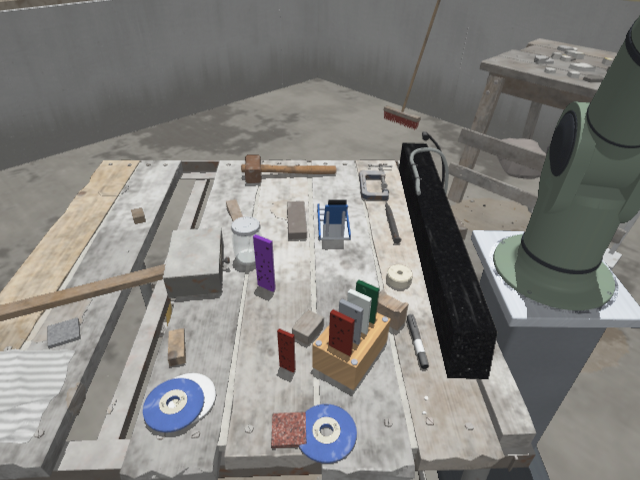

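View pics/top0.png

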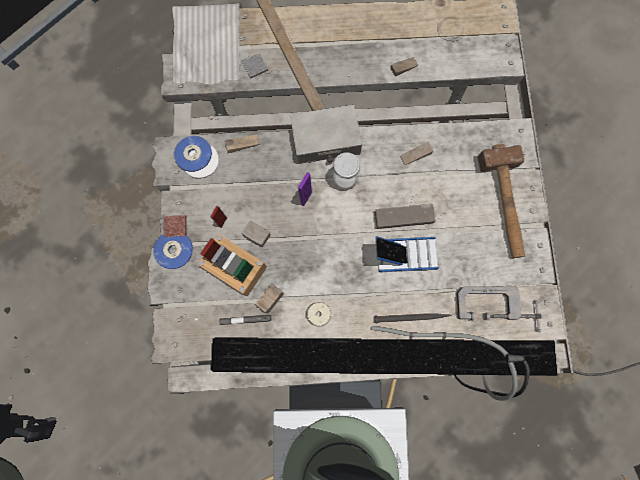

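View pics/wrist0.png

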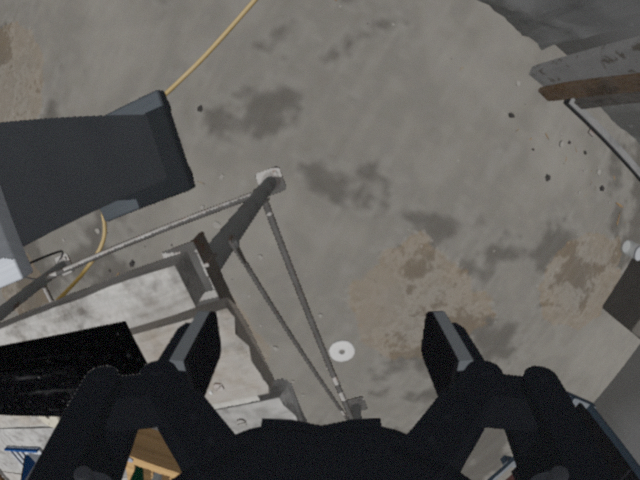

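```bash
python3 - <<'E'
import cv2
t=cv2.imread("pics/top0.png"); s=cv2.imread("pics/side0.png")
cv2.imwrite("pics/t1.png",cv2.resize(t[200:330,180:310],None,fx=4.6,fy=4.6,interpolation=cv2.INTER_CUBIC))
cv2.imwrite("pics/t2.png",cv2.resize(t[220:290,355:450],None,fx=8,fy=8,interpolation=cv2.INTER_CUBIC))
cv2.imwrite("pics/s1.png",cv2.resize(s[270:395,260:420],None,fx=4.8,fy=4.8,interpolation=cv2.INTER_CUBIC))
cv2.imwrite("pics/s2.png",cv2.resize(s[190:260,305:375],None,fx=8,fy=8,interpolation=cv2.INTER_CUBIC))
E
```

```text
(no output)
```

View pics/t1.png

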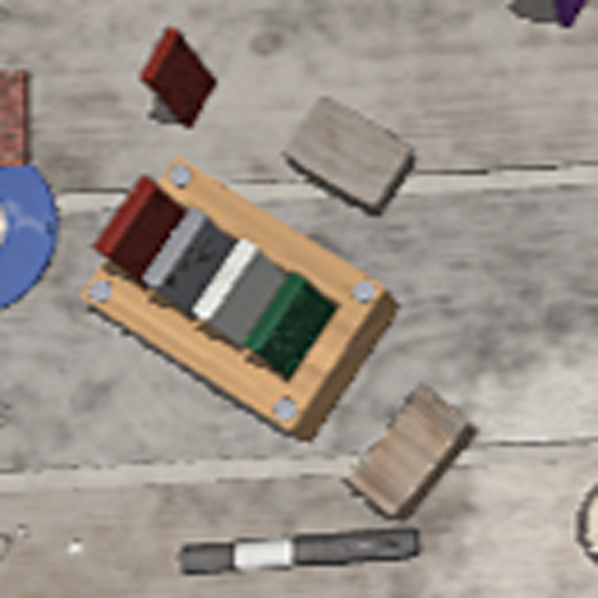

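View pics/t2.png

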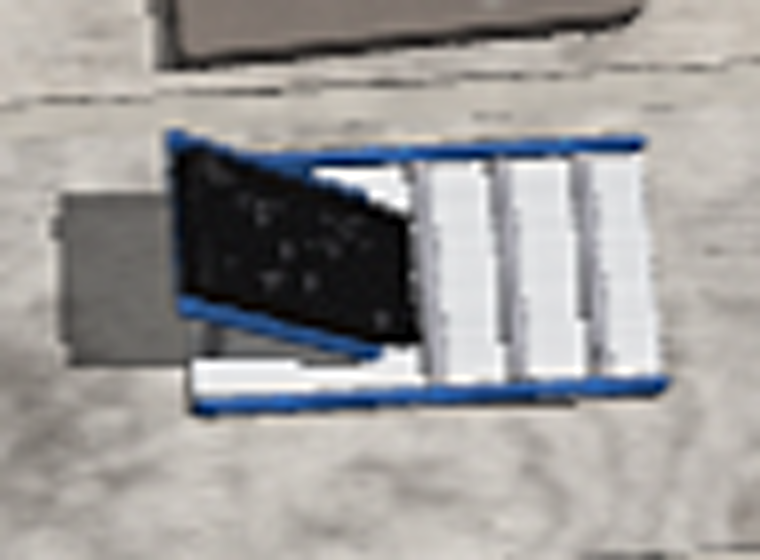

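View pics/s1.png

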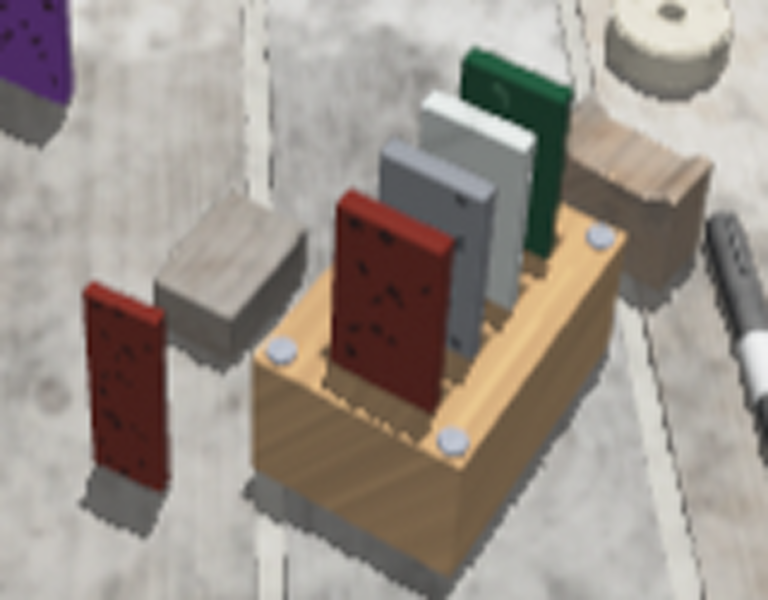

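View pics/s2.png

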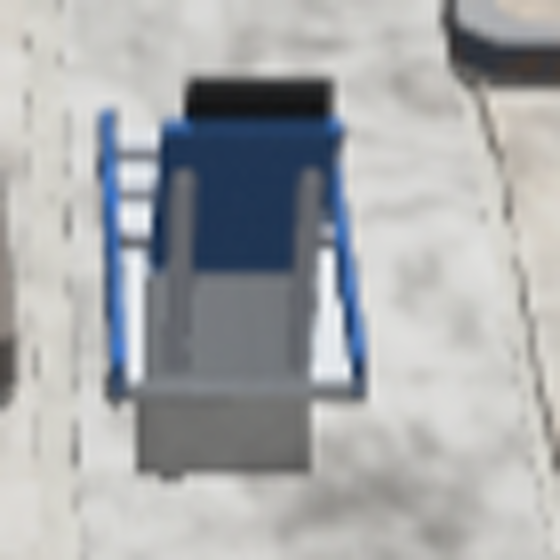

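```bash
cat > h.py <<'E'
import numpy as np, cv2
from scipy.spatial.transform import Rotation as Ro
from rig import *
def ray(cam,uv):
    p=cam if isinstance(cam,dict) else camera_params(cam)
    R,t=np.array(p["R"]),np.array(p["t"])
    a=(uv[0]-p["cx"])/p["fx"];b=(uv[1]-p["cy"])/p["fy"]
    return -R.T@t, R.T@np.array([a,b,1.])
def plane(cam,uv,z):
    o,d=ray(cam,uv); return o+d*(z-o[2])/d[2]
def proj(cam,X):
    p=cam if isinstance(cam,dict) else camera_params(cam)
    c=np.array(p["R"])@X+p["t"]; return np.array([p["fx"]*c[0]/c[2]+p["cx"],p["fy"]*c[1]/c[2]+p["cy"]])
def projw(p,X):
    c=np.array(p["R"])@X+p["t"]; r=np.hypot(c[0],c[1]); th=np.arctan2(r,c[2])
    return np.array([p["cx"]+p["fx"]*th*c[0]/r,p["cy"]+p["fy"]*th*c[1]/r])
def rayw(p,uv):
    R,t=np.array(p["R"]),np.array(p["t"])
    a=np.array([uv[0]-p["cx"],uv[1]-p["cy"]])/p["fx"]; th=np.hypot(*a)
    d=np.append(np.sin(th)*a/th,np.cos(th)); return -R.T@t,R.T@d
def planew(p,uv,z):
    o,d=rayw(p,uv); return o+d*(z-o[2])/d[2]
def rot(s): q=s["tool_rot"]; return Ro.from_quat([q[1],q[2],q[3],q[0]])
E
python3 - <<'E'
from h import *
np.set_printoptions(precision=4,suppress=True)
t1=lambda u,v:(180+u/4.6,200+v/4.6)   # approx centre conv
t2=lambda u,v:(355+u/8,220+v/8)
s1=lambda u,v:(260+u/4.8,270+v/4.8)
# screws
S=np.array([plane("top",t1(*q),.067) for q in [(180,175),(363,292),(285,409),(100,290)]])
print("screws top",S[:,:2],S.mean(0)[:2])
for a,b in[(0,1),(3,2),(0,3),(1,2)]:
    d=S[b]-S[a];print(np.linalg.norm(d),np.degrees(np.arctan2(d[1],d[0])))
S2=np.array([plane("side",s1(*q),.067) for q in [(282,350),(600,237),(453,441)]]);print("screws side",S2[:,:2])
# slip top edges mid (outer line) top view
for n,a,b in [("red",(95,243),(147,178)),("red2",(108,252),(186,208))]:
    print(n,plane("top",t1(*a),.148)[:2],plane("top",t1(*b),.148)[:2])
# decoy
print("decoy base side",[plane("side",s1(*q),0)[:2] for q in [(92,462),(165,490)]])
for z in (.08,.1,.11): print(z,"decoy top side",[plane("side",s1(*q),z)[:2] for q in [(88,290),(163,320)]],"top",[plane("top",t1(*q),z)[:2] for q in[(142,75),(172,32)]])
# tray: rails top outer corners
for z in(.016,.024):
  T=np.array([plane("top",t2(*q),z) for q in [(645,142),(665,385),(195,408)]]);print("tray",z,T[:,:2])
  d=T[1]-T[2];print(np.degrees(np.arctan2(d[1],d[0])),np.linalg.norm(d),np.linalg.norm(T[0]-T[1]))
  T=np.array([plane("side",(305+q[0]/8,190+q[1]/8),z) for q in [(118,400),(365,395),(107,110)]]);print("tray side",z,T[:,:2])
  print(np.linalg.norm(T[0]-T[1]),np.linalg.norm(T[0]-T[2]))
s=get_state();print(rot(s).as_matrix())
E
```

```text
screws top [[0.563  0.2868]
 [0.498  0.1883]
 [0.4368 0.2283]
 [0.5015 0.3272]] [0.4998 0.2577]
0.11795505373444569 -123.45163919999888
0.11818978212622948 -123.1898663696701
0.07363994956071625 146.66097800769174
0.073100802517473 146.84482110799368
screws side [[0.5621 0.2887]
 [0.4362 0.2306]
 [0.5004 0.3292]]
red [0.5105 0.3092] [0.5429 0.2846]
red2 [0.5059 0.3026] [0.5274 0.2648]
decoy base side [array([0.6358, 0.2899]), array([0.6065, 0.3025])]
0.08 decoy top side [array([0.6354, 0.2718]), array([0.6065, 0.2859])] top [array([0.615 , 0.3056]), array([0.6385, 0.2903])]
0.1 decoy top side [array([0.6332, 0.2892]), array([0.6052, 0.3028])] top [array([0.6093, 0.3007]), array([0.6324, 0.2856])]
0.11 decoy top side [array([0.6321, 0.2978]), array([0.6046, 0.3112])] top [array([0.6065, 0.2982]), array([0.6294, 0.2833])]
tray 0.016 [[ 0.5657 -0.2555]
 [ 0.4871 -0.2568]
 [ 0.4824 -0.1085]]
-88.16513914971677 0.1484053220543886 0.07861832042941222
tray side 0.016 [[ 0.5612 -0.0816]
 [ 0.4826 -0.086 ]
 [ 0.5658 -0.2504]]
0.07864778203226816 0.16887069686676637
tray 0.024 [[ 0.5639 -0.2536]
 [ 0.4858 -0.2549]
 [ 0.4811 -0.1076]]
-88.16513914971675 0.14741361575449283 0.07809296000043454
tray side 0.024 [[ 0.5612 -0.0712]
 [ 0.4836 -0.0756]
 [ 0.5658 -0.238 ]]
0.07772563754663951 0.1668906895750662
[[-0.0002  0.2839  0.9589]
 [-0.0008  0.9589 -0.2839]
 [-1.     -0.0008  0.0001]]
```

```bash
cat >> h.py <<'E'
def down(yaw_y,tilt=0.):
    """tool pointing down, jaw axis at yaw (deg); tilt deg leans tool-top to +90deg-left of jaw axis (tray +y)"""
    c,s=np.cos(np.radians(yaw_y)),np.sin(np.radians(yaw_y)); y=np.array([c,s,0]); lat=np.array([-s,c,0])
    t=np.radians(tilt); x=-np.cos(t)*np.array([0,0,1.])-np.sin(t)*lat
    return Ro.from_matrix(np.array([x,y,np.cross(x,y)]).T)
def plan(pt,Rt,n,claw,p0=None,R0=None):
    s=get_state(); p=np.array(s["tool_pos"]) if p0 is None else np.array(p0); R=rot(s) if R0 is None else R0
    out=[];pt=np.array(pt)
    for k in range(n,0,-1):
        w=(R.inv()*Rt).as_rotvec()/k; d=R.inv().apply((pt-p)/k)
        d=np.round(d,4);w=np.round(w,3); out.append((d,w))
        p=p+R.apply(d);R=R*Ro.from_rotvec(w)
    for i in range(0,n,5):
        print("; ".join(" ".join(f"{v:g}" for v in [claw,*d,*w]) for d,w in out[i:i+5]))
    print("end",np.round(p,4),np.degrees((R.inv()*Rt).magnitude()).round(2))
E
python3 - <<'E'
from h import *
plan([.5225,.2918,.231],down(-33.3),12,1)
E
```

```text
1 0 -0.0164 0.0348 0.155 0 0; 1 0 -0.0108 0.037 0.155 0 0; 1 0 -0.005 0.0382 0.155 0 0; 1 0 0.001 0.0385 0.155 0 0; 1 0 0.0069 0.0379 0.156 0 0
1 0 0.0127 0.0363 0.155 0 0; 1 0 0.0182 0.034 0.156 0 0; 1 0 0.0232 0.0307 0.155 0 -0; 1 0 0.0277 0.0268 0.156 0 -0; 1 0 0.0315 0.0221 0.155 0 -0
1 0 0.0345 0.017 0.156 0 -0; 1 0.0001 0.0368 0.0114 0.155 0.001 -0
end [0.5225 0.2918 0.231 ] 0.02
```

{"fn": "drive_tool", "kwargs": {
  "motion": "1 0 -0.0164 0.0348 0.155 0 0; 1 0 -0.0108 0.037 0.155 0 0; 1 0 -0.005 0.0382 0.155 0 0; 1 0 0.001 0.0385 0.155 0 0; 1 0 0.0069 0.0379 0.155 0 0",
  "force": 60
}}

```text
clock: 0.78
tool_pos: [0.322, 0.4702, 0.2312]
tool_rot: [0.609, 0.36, 0.609, -0.36]
ft_force: [1.0, 0.1, 0.2]
gripper_width: 0.0852
```

{"fn": "drive_tool", "kwargs": {
  "motion": "1 0 0.0127 0.0363 0.155 0 0; 1 0 0.0182 0.034 0.155 0 0; 1 0 0.0232 0.0307 0.155 0 0; 1 0 0.0277 0.0268 0.155 0 0; 1 0 0.0315 0.0221 0.155 0 0"
}}

```text
clock: 1.4
tool_pos: [0.466, 0.3425, 0.2312]
tool_rot: [-0.428, -0.563, -0.428, 0.563]
ft_force: [-0.6, 0.5, 0.4]
gripper_width: 0.0856
```

{"fn": "drive_tool", "kwargs": {
  "motion": "1 0 0.0345 0.017 0.155 0 0; 1 0 0.0368 0.0114 0.155 0 0; 1 0 0 0 0 0 0"
}}

```text
clock: 1.78
tool_pos: [0.5247, 0.2899, 0.2311]
tool_rot: [-0.336, -0.623, -0.335, 0.623]
ft_force: [-0.1, -0.3, 0.1]
gripper_width: 0.0858
```

```bash
python3 - <<'E'
from h import *
s=get_state();print(s["tool_pos"],rot(s).as_matrix().round(3),s["clock"],s["qpos"])
p=camera_params("wrist");cv2.imwrite("pics/w1.png",capture("wrist")[:,:,::-1])
for n,a in(("red",.045),("grey",.015),("white",-.015)):
    c=np.array([.5,.2575])+a*np.array([.549,.836])
    for k in(-.022,.022):
        for m in (-.005,.005):
            X=np.array([*(c+k*np.array([.836,-.549])+m*np.array([.549,.836])),.148]);print(n,projw(p,X).round(1))
E
```

```text
[0.52465284 0.28994257 0.23112626] [[ 0.001  0.835 -0.55 ]
 [-0.001 -0.55  -0.835]
 [-1.     0.001  0.001]] 1.775 [-0.93523159  0.52529017  0.48533083  1.68945424 -0.28041509  0.99686629
 -0.93476768]
red [281.7 251. ]
red [281.1 236.4]
red [349.2 250.8]
red [349.5 236.2]
grey [283.5 292.3]
grey [282.9 278.9]
grey [348.  292.2]
grey [348.4 278.8]
white [285.4 329.5]
white [284.8 317.5]
white [346.8 329.4]
white [347.2 317.5]
```

View pics/w1.png

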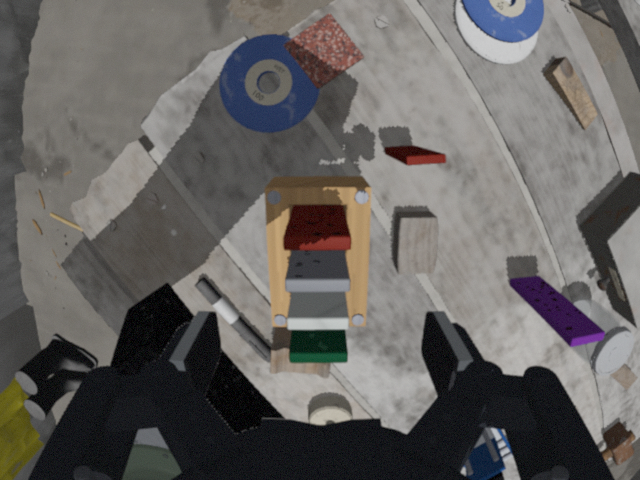

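```bash
python3 - <<'E'
from h import *
im=cv2.imread("pics/w1.png")
cv2.imwrite("pics/w1z.png",cv2.resize(im[200:370,255:385],None,fx=4.5,fy=3.5,interpolation=cv2.INTER_NEAREST))
print(im[225:256,317,:].tolist())
r=im[244].astype(int);print(np.where(r[:,2]>r[:,1]+60)[0][[0,-1]])
print(im[275:294,317].tolist())
E
```

```text
[[16, 16, 53], [18, 18, 54], [19, 13, 53], [2, 3, 48], [14, 14, 50], [17, 24, 52], [11, 15, 50], [0, 4, 34], [10, 13, 25], [1, 0, 14], [11, 13, 28], [7, 14, 51], [5, 15, 58], [16, 19, 62], [18, 23, 65], [21, 23, 70], [31, 36, 97], [45, 52, 124], [49, 53, 131], [47, 59, 133], [45, 54, 132], [42, 51, 131], [41, 50, 130], [38, 45, 124], [36, 44, 112], [45, 44, 82], [59, 57, 64], [62, 59, 57], [62, 58, 57], [62, 61, 59], [64, 58, 58]]
[301 349]
[[61, 54, 57], [62, 60, 59], [64, 58, 59], [81, 78, 75], [111, 108, 106], [137, 133, 129], [151, 145, 143], [155, 150, 148], [155, 149, 148], [153, 148, 145], [154, 148, 144], [150, 145, 142], [152, 145, 144], [152, 145, 142], [149, 140, 140], [143, 137, 135], [128, 123, 119], [108, 106, 102], [91, 91, 89]]
```

View pics/w1z.png

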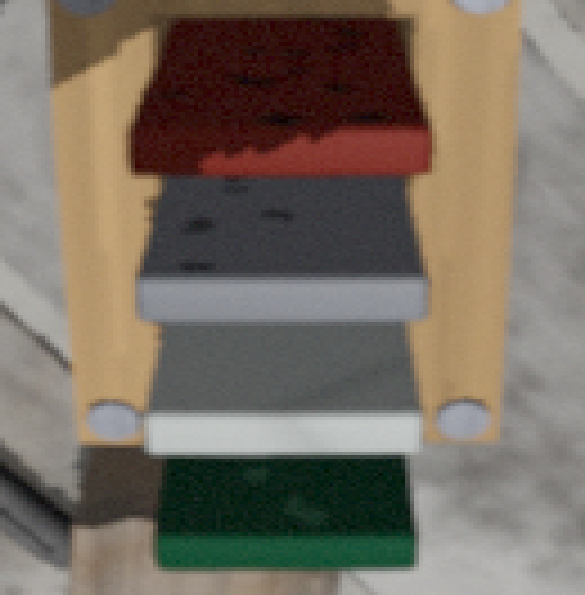

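{"fn": "drive_tool", "kwargs": {
  "motion": "1 0.045 -0.0016 -0.0008 0 0 0; 1 0.05 0 0 0 0 0; 1 0.04 0 0 0 0 0; 1 0.01 0 0 0 0 0; 1 0 0 0 0 0 0"
}}

```text
clock: 2.45
tool_pos: [0.5219, 0.2945, 0.0868]
tool_rot: [-0.337, -0.621, -0.337, 0.621]
ft_force: [0.8, -0.3, -0.3]
gripper_width: 0.0851
```

{"fn": "drive_tool", "kwargs": {
  "motion": "0.3 0 0 0 0 0 0; 0.3 0 0 0 0 0 0; 0.3 0 0 0 0 0 0; 0.3 0 0 0 0 0 0; 0.3 0 0 0 0 0 0",
  "force": 60
}}

```text
clock: 3.08
tool_pos: [0.5229, 0.2939, 0.0878]
tool_rot: [0.337, 0.622, 0.337, -0.621]
ft_force: [-1.5, -2.6, 13.9]
gripper_width: 0.0434
```

```bash
python3 - <<'E'
from h import *
s=get_state();print(s["tool_pos"],s["gripper_width"],s["ft_force"],s["wrist_torque"])
cv2.imwrite("pics/w2.png",capture("wrist")[:,:,::-1])
E
```

```text
[0.52286065 0.29389848 0.08778595] 0.04336908998386998 [-1.4818298  -2.57797786 13.86119373] [-0.87940172  0.53040805 -0.0094992 ]
```

View pics/w2.png

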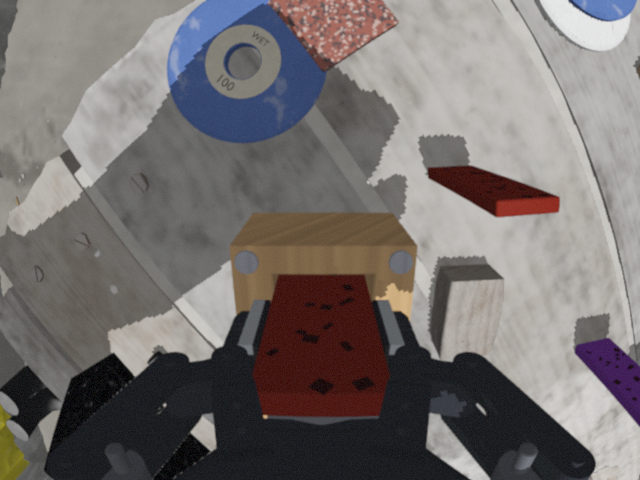

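{"fn": "drive_tool", "kwargs": {
  "motion": "0.3 -0.015 0 0 0 0 0; 0.3 -0.03 0 0 0 0 0; 0.3 -0.04 0 0 0 0 0; 0.3 -0.045 0 0 0 0 0; 0.3 -0.04 0 0 0 0 0"
}}

```text
clock: 3.75
tool_pos: [0.5219, 0.2939, 0.2589]
tool_rot: [0.337, 0.622, 0.337, -0.621]
ft_force: [0.6, 0.5, -2.8]
gripper_width: 0.043
```

```bash
python3 - <<'E'
from h import *
s=get_state();print(s["tool_pos"],s["gripper_width"],s["ft_force"],s["wrist_torque"],s["clock"])
im=capture("side")[:,:,::-1];cv2.imwrite("pics/s3.png",cv2.resize(im[180:400,220:420],None,fx=3,fy=2.7,interpolation=cv2.INTER_CUBIC))
cv2.imwrite("pics/w3.png",capture("wrist")[:,:,::-1])
E
```

```text
[0.52192937 0.29393638 0.25893138] 0.04300968190530516 [ 0.64913337  0.50823062 -2.7635133 ] [ 0.05657736 -0.01603522  0.00283164] 3.75
```

View pics/s3.png

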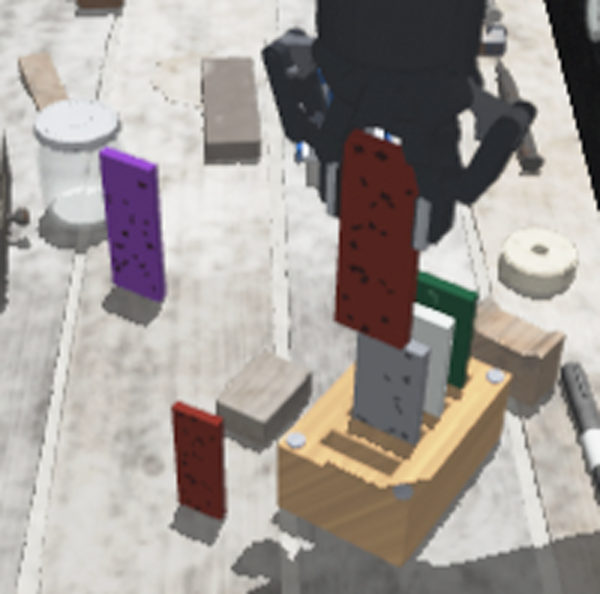

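View pics/w3.png

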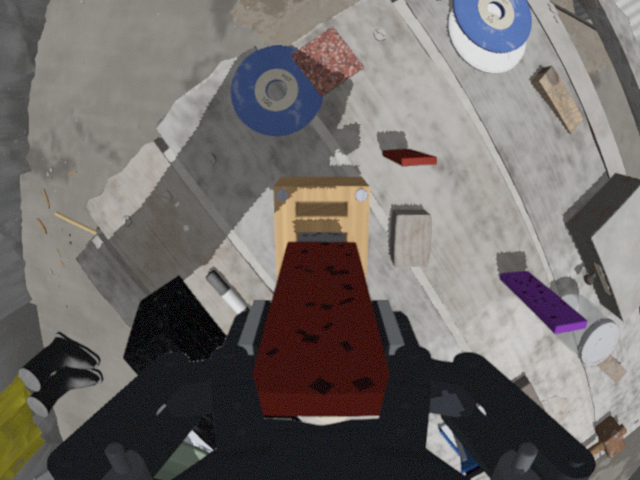

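```bash
python3 - <<'E'
from h import *
im=cv2.imread("pics/w3.png")
cv2.imwrite("pics/w3z.png",cv2.resize(im[230:430,245:400],None,fx=4,fy=3,interpolation=cv2.INTER_NEAREST))
E
```

```text
(no output)
```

View pics/w3z.png

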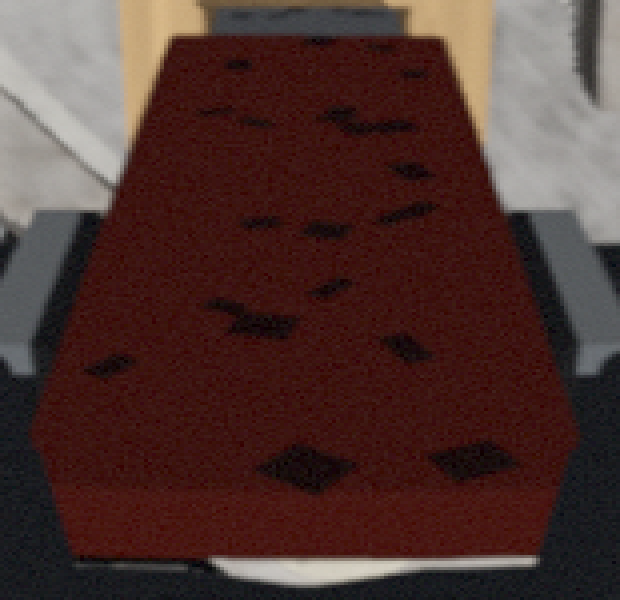

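```bash
cat >> h.py <<'E'
def slip_pnp(uv,obj=None):
    """uv: top front L,R ; top back L,R ; bottom front L,R (front=tool -z side). returns slip centre, axes in tool frame"""
    s=get_state(); p=camera_params("wrist"); Rt=rot(s).as_matrix(); pt=np.array(s["tool_pos"])
    if obj is None: obj=np.array([[-1,-1,1],[1,-1,1],[-1,1,1],[1,1,1],[-1,-1,-1],[1,-1,-1]])*np.array([.022,.005,.07])
    a=(np.array(uv,float)-[p["cx"],p["cy"]])/p["fx"]; th=np.hypot(*a.T)[:,None]; n=a/th*np.tan(th)
    ok,rv,tv=cv2.solvePnP(obj,n,np.eye(3),None,flags=cv2.SOLVEPNP_ITERATIVE,useExtrinsicGuess=False) if 0 else cv2.solvePnP(obj,n,np.eye(3),None,flags=cv2.SOLVEPNP_SQPNP)
    rv,tv=cv2.solvePnPRefineLM(obj,n,np.eye(3),None,rv,tv)
    pr=cv2.projectPoints(obj,rv,tv,np.eye(3),None)[0][:,0]; print("resid px",np.round((pr-n)*p["fx"],1).tolist())
    Rc=np.array(p["R"]); M=cv2.Rodrigues(rv)[0]
    C=Rc.T@(tv[:,0]-p["t"]); A=Rc.T@M
    return Rt.T@(C-pt), Rt.T@A
E
python3 - <<'E'
from h import *
np.set_printoptions(precision=4,suppress=True)
c,A=slip_pnp([(253,375.7),(390,375.7),(263.7,415),(380,415),(287.5,242.3),(355.7,242.3)])
print(c);print(A); print("foot rel TCP",c-A[:,2]*.07)
E
```

```text
resid px [[13.7, 34.0], [-13.3, 34.1], [2.0, -30.6], [-2.3, -30.6], [2.8, -4.4], [-2.9, -4.3]]
[0.0344 0.001  0.0065]
[[-0.0014 -0.1846 -0.9828]
 [ 1.      0.0011 -0.0016]
 [ 0.0014 -0.9828  0.1846]]
foot rel TCP [ 0.1031  0.0012 -0.0064]
```

```bash
python3 - <<'E'
from h import *
np.set_printoptions(precision=4,suppress=True)
obj=np.array([[-1,-1,1],[1,-1,1],[-1,-1,-1],[1,-1,-1]])*np.array([.022,.005,.07])
for b in (386,392.3):
  d=(392.3-b)*.26
  c,A=slip_pnp([(248.7+d,b),(394.3-d,b),(287.5,242.3),(355.7,242.3)],obj)
  print(c);print(A); print("foot rel TCP",c-A[:,2]*.07)
E
```

```text
resid px [[-0.0, -0.0], [0.0, 0.0], [0.2, 0.0], [-0.2, -0.0]]
[ 0.0138  0.001  -0.0102]
[[-0.0022  0.002  -1.    ]
 [ 1.     -0.0004 -0.0022]
 [-0.0004 -1.     -0.002 ]]
foot rel TCP [ 0.0838  0.0011 -0.0101]
resid px [[0.0, -0.0], [-0.0, 0.0], [-0.3, 0.0], [0.3, -0.0]]
[ 0.0107  0.001  -0.0107]
[[-0.0022 -0.0051 -1.    ]
 [ 1.     -0.0005 -0.0022]
 [-0.0005 -1.      0.0051]]
foot rel TCP [ 0.0807  0.0011 -0.0111]
```

```bash
python3 - <<'E'
from h import *
np.set_printoptions(precision=4,suppress=True)
im=capture("side")[:,:,::-1];cv2.imwrite("pics/s4.png",cv2.resize(im[215:320,315:375],None,fx=8,fy=5.6,interpolation=cv2.INTER_NEAREST))
t=capture("top")[:,:,::-1];cv2.imwrite("pics/t4.png",cv2.resize(t[200:300,170:290],None,fx=6,fy=6,interpolation=cv2.INTER_NEAREST))
s=get_state();R=rot(s).as_matrix();P=s["tool_pos"]
for q in [(332,298.5),(357,308.5)]:
    X=plane("side",q,P[2]-.080);print(R.T@(X-P))
E
```

```text
[ 0.08    0.0206 -0.0044]
[ 0.08   -0.0248 -0.001 ]
```

View pics/s4.png

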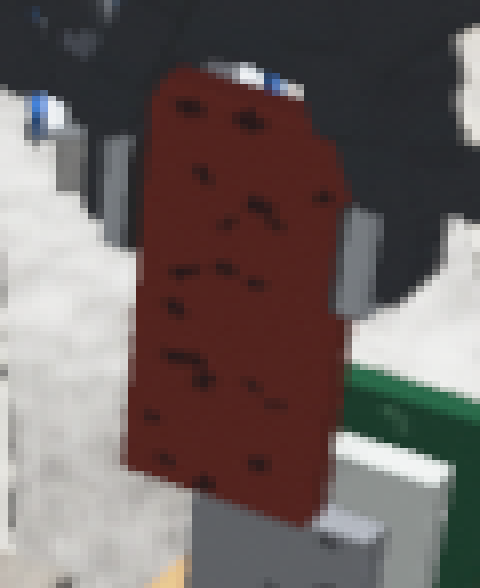

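View pics/t4.png

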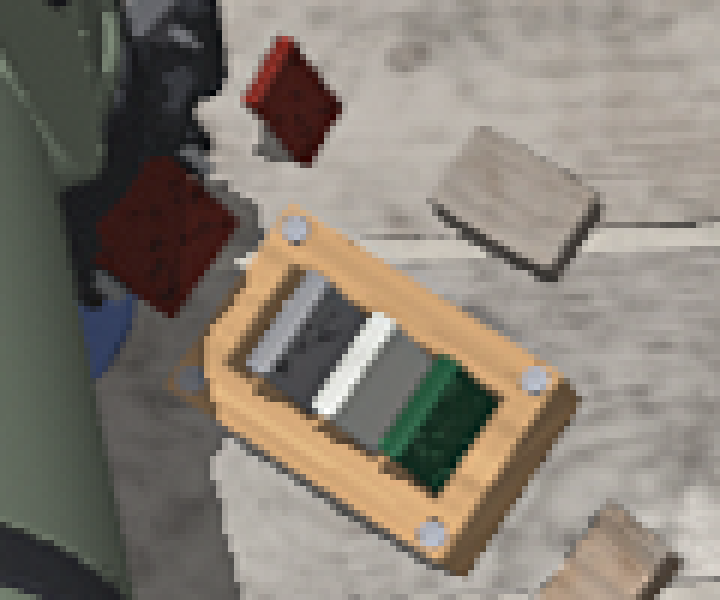

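```bash
python3 - <<'E'
from h import *
np.set_printoptions(precision=4,suppress=True)
s=get_state();R=rot(s).as_matrix();P=s["tool_pos"]
print(P)
for x in (.078,.08,.084):
  for q in [(210,236.3),(198.7,252.8)]:
    X=plane("top",q,P[2]-x);print("top",R.T@(X-P))
  for q in [(315+122/8,215+466/5.6),(315+306/8,215+528/5.6)]:
    X=plane("side",q,P[2]-x);print("side",R.T@(X-P))
# empty slot/holder check, slip grey etc with top view z=.066
S=[plane("top",(170+u/6,200+v/6),.067) for u,v in[(294,229),(534,380),(431,532)]];print(S)
E
```

```text
[0.522  0.2942 0.2572]
top [0.078  0.023  0.0003]
top [ 0.078  -0.0207  0.0005]
side [ 0.078   0.0224 -0.0072]
side [ 0.078  -0.0215 -0.0076]
top [ 0.08    0.0232 -0.0004]
top [ 0.08   -0.0207 -0.0001]
side [ 0.08    0.0234 -0.0054]
side [ 0.08   -0.0207 -0.0059]
top [ 0.084   0.0234 -0.0017]
top [ 0.084  -0.0206 -0.0015]
side [ 0.084   0.0254 -0.002 ]
side [ 0.084  -0.019  -0.0024]
[array([0.5627, 0.2871, 0.067 ]), array([0.4983, 0.1881, 0.067 ]), array([0.4374, 0.2286, 0.067 ])]
```

```bash
python3 - <<'E'
from h import *
plan([.524,-.29,.27],down(1.7),13,.3)
E
```

```text
0.3 -0.001 0.0246 0.0376 -0.047 -0 -0; 0.3 -0.001 0.0228 0.0387 -0.047 -0 -0; 0.3 -0.001 0.021 0.0397 -0.047 -0 -0; 0.3 -0.001 0.0191 0.0407 -0.047 -0 -0; 0.3 -0.001 0.0172 0.0415 -0.046 -0 -0
0.3 -0.0011 0.0153 0.0423 -0.047 -0 -0; 0.3 -0.001 0.0132 0.0429 -0.046 -0 -0; 0.3 -0.0011 0.0113 0.0435 -0.047 -0 -0; 0.3 -0.001 0.0092 0.044 -0.046 -0 -0; 0.3 -0.0011 0.0072 0.0444 -0.047 -0 -0
0.3 -0.001 0.0051 0.0446 -0.046 -0 -0; 0.3 -0.0011 0.003 0.0449 -0.047 -0.001 -0; 0.3 -0.001 0.0009 0.0449 -0.046 -0 -0.001
end [ 0.524 -0.29   0.27 ] 0.03
```

{"fn": "drive_tool", "kwargs": {
  "motion": "0.3 -0.001 0.0246 0.0376 -0.047 0 0; 0.3 -0.001 0.0228 0.0387 -0.047 0 0; 0.3 -0.001 0.021 0.0397 -0.047 0 0; 0.3 -0.001 0.0191 0.0407 -0.047 0 0; 0.3 -0.001 0.0172 0.0415 -0.046 0 0"
}}

```text
clock: 4.58
tool_pos: [0.522, 0.0679, 0.2605]
tool_rot: [-0.408, -0.577, -0.408, 0.578]
ft_force: [0.9, 0.6, -2.4]
gripper_width: 0.0431
```

{"fn": "drive_tool", "kwargs": {
  "motion": "0.3 -0.001 0.0153 0.0423 -0.047 0 0; 0.3 -0.001 0.0132 0.0429 -0.046 0 0; 0.3 -0.001 0.0113 0.0435 -0.047 0 0; 0.3 -0.001 0.0092 0.044 -0.046 0 0; 0.3 -0.001 0.0072 0.0444 -0.047 0 0"
}}

```text
clock: 5.2
tool_pos: [0.5228, -0.1565, 0.2655]
tool_rot: [-0.472, -0.526, -0.473, 0.527]
ft_force: [0.9, 1.0, -1.8]
gripper_width: 0.0432
```

{"fn": "drive_tool", "kwargs": {
  "motion": "0.3 -0.001 0.005 0.0446 -0.046 0 0; 0.3 -0.001 0.003 0.0449 -0.047 0 0; 0.3 -0.001 0.001 0.0449 -0.046 0 0; 0.3 0 0 0 0 0 0; 0.3 0 0 0 0 0 0"
}}

```text
clock: 5.82
tool_pos: [0.5235, -0.2897, 0.2684]
tool_rot: [0.506, 0.493, 0.508, -0.493]
ft_force: [0.1, -0.8, -1.1]
gripper_width: 0.0428
```

```bash
python3 - <<'E'
from h import *
s=get_state();print(s["tool_pos"],rot(s).as_matrix().round(3),s["clock"],s["qpos"])
p=camera_params("wrist");im=capture("wrist")[:,:,::-1];cv2.imwrite("pics/w5.png",im)
import pickle;pickle.dump((s,p),open("w5.pkl","wb"))
E
```

```text
[ 0.52353808 -0.28966119  0.26836744] [[-0.002  1.     0.029]
 [ 0.001  0.029 -1.   ]
 [-1.    -0.002 -0.001]] 5.825 [ 0.08302819  0.48117106  0.47136985  1.64743454 -0.24157346  1.0730449
  0.6534228 ]
```

View pics/w5.png

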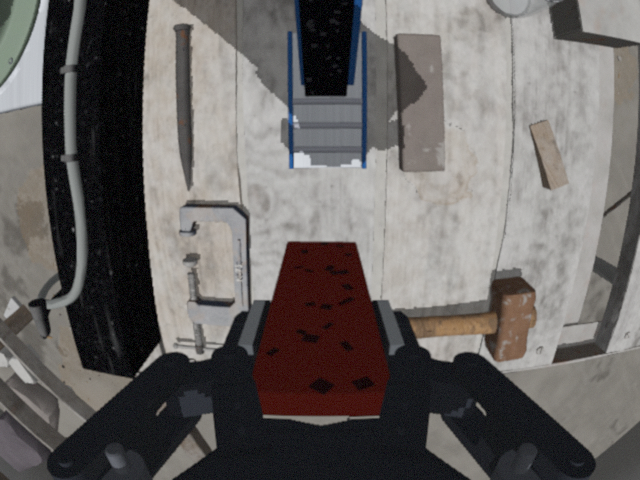

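```bash
python3 - <<'E'
from h import *
im=cv2.imread("pics/w5.png")
cv2.imwrite("pics/w5z.png",cv2.resize(im[20:180,275:380],None,fx=6,fy=3.75,interpolation=cv2.INTER_NEAREST))
E
```

```text
(no output)
```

View pics/w5z.png

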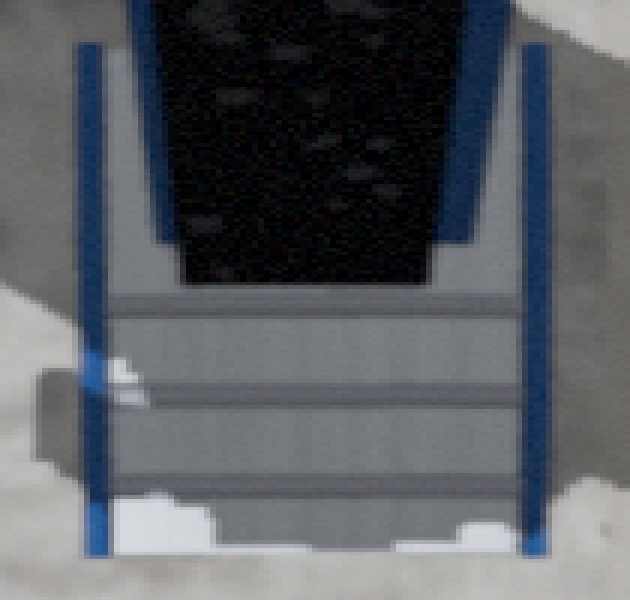

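```bash
python3 - <<'E'
from h import *
import pickle
np.set_printoptions(precision=4,suppress=True)
s,p=pickle.load(open("w5.pkl","rb"))
f=lambda u,v:(275+u/6,20+v/3.75)
for n,a,b,z,ty in [("bar1",(110,306.5),(518,306.5),.0135,-2.5),("bar2",(155,396.5),(518,396.5),.0135,-28.5),("bar3",(110,486),(518,486),.0135,-54.5),("blackfoot",(185,284),(428,284),.0137,1.9),("end",(88,556),(546,556),.012,-75),("railL",(91,46),(98,552),.016,0),("railR",(536,46),(536,552),.016,0)]:
    A=planew(p,f(*a),z);B=planew(p,f(*b),z);d=B-A
    print(n,A[:2],B[:2],"mid",(A+B)[:2]/2,"ang",np.degrees(np.arctan2(d[1],d[0])),np.linalg.norm(d),"-> tray0 y",(A+B)[1]/2-ty/1000)
E
```

```text
bar1 [ 0.4914 -0.187 ] [ 0.5629 -0.1847] mid [ 0.5272 -0.1859] ang 1.8434054491424858 0.07158016553975266 -> tray0 y -0.18336924945065594
bar2 [ 0.4999 -0.2127] [ 0.5639 -0.2106] mid [ 0.5319 -0.2117] ang 1.931079268198328 0.0640627027828604 -> tray0 y -0.18315849143981353
bar3 [ 0.4924 -0.2386] [ 0.565  -0.2363] mid [ 0.5287 -0.2375] ang 1.7774792332748193 0.07265094377840853 -> tray0 y -0.18295028345798525
blackfoot [ 0.5044 -0.1804] [ 0.5469 -0.1791] mid [ 0.5256 -0.1797] ang 1.8006450421873452 0.04248836757416874 -> tray0 y -0.1816218190090897
end [ 0.4886 -0.2591] [ 0.5712 -0.2566] mid [ 0.5299 -0.2578] ang 1.7627480603010928 0.08264467015424573 -> tray0 y -0.18284684431097142
railL [ 0.4862 -0.111 ] [ 0.4907 -0.2574] mid [ 0.4885 -0.1842] ang -88.22928309612853 0.14647750378359373 -> tray0 y -0.18421832016262277
railR [ 0.5636 -0.1084] [ 0.5689 -0.255 ] mid [ 0.5663 -0.1817] ang -87.95524455449608 0.1467213762319861 -> tray0 y -0.1817011104062073
```

```bash
cat >> h.py <<'E'
from scipy.optimize import brentq
TRAY=np.array([.5265,-.182]); TY=1.85
def lean(Fy,By,Bang):
    """angle (deg) at which slip with foot mid Fy (mm tray y) touches slip under it (foot By, angle Bang)"""
    b=np.radians(Bang);ub=np.array([np.sin(b),np.cos(b)]);nb=np.array([np.cos(b),-np.sin(b)])
    B=np.array([By,8+5*np.sin(b)])
    def gap(td):
        t=np.radians(td);u=np.array([np.sin(t),np.cos(t)]);n=np.array([np.cos(t),-np.sin(t)])
        F=np.array([Fy,8+5*np.sin(t)])
        g1=-(F+140*u+5*n-B)@nb-5 # red top corner above black face
        if (F+140*u+5*n-B)@ub>140: # beyond black end: black top corner vs red face
            g1=(B+140*ub-5*nb-F)@n-5
        return g1
    return brentq(gap,Bang-5,Bang+15)
def tcp_for(Fy,ang,foot,dz=0.,dx=0.):
    """TCP pose putting slip foot mid at tray y Fy(mm), lean ang; foot=slip foot mid in tool frame"""
    R=down(TY,ang); c,s=np.cos(np.radians(TY)),np.sin(np.radians(TY))
    w=np.array([*(TRAY+dx*np.array([c,s])+Fy/1000*np.array([-s,c])),.008+.005*np.sin(np.radians(ang))+dz])
    return w-R.apply(foot),R
E
python3 - <<'E'
from h import *
a=lean(-17.5,6,35);print(a,lean(-20,6,35),lean(-46,-20,40))
for ang,dz,dy in((39,.06,0),(a,0,0)):
    p,R=tcp_for(-17.5,ang,[.079,.001,-.0045],dz);print(ang,p.round(4),R.as_matrix().round(3)[:,0])
p,R=tcp_for(-17.5,38.5,[.079,.001,-.0045],.06)
plan(p,R,9,.3)
E
```

```text
38.85632480411695 39.71269534253788 44.13808667942561
39 [ 0.5246 -0.1533  0.1354] [ 0.02  -0.629 -0.777]
38.85632480411695 [ 0.5246 -0.1535  0.0755] [ 0.02  -0.627 -0.779]
0.3 0.0148 0.0005 -0.015 -0 -0.075 0; 0.3 0.0136 0.0006 -0.0161 -0 -0.075 0; 0.3 0.0124 0.0005 -0.017 -0 -0.075 0; 0.3 0.011 0.0006 -0.0179 -0 -0.075 0; 0.3 0.0097 0.0005 -0.0187 -0 -0.075 0
0.3 0.0082 0.0006 -0.0194 -0 -0.074 0.001; 0.3 0.0068 0.0005 -0.0199 -0.001 -0.075 0; 0.3 0.0053 0.0006 -0.0204 -0 -0.074 0.001; 0.3 0.0038 0.0005 -0.0207 -0.001 -0.075 0
end [ 0.5246 -0.1539  0.1357] 0.03
```

```bash
python3 - <<'E'
from h import *
plan([.522,.2932,.262],down(-33.3),13,.3)
E
```

```text
0.3 0.0005 0.0012 -0.0448 0.047 -0 0; 0.3 0.0006 -0.0009 -0.0448 0.047 -0 0; 0.3 0.0005 -0.003 -0.0447 0.047 -0 0; 0.3 0.0006 -0.0051 -0.0445 0.047 -0 0; 0.3 0.0005 -0.0072 -0.0442 0.047 -0 0
0.3 0.0006 -0.0093 -0.0438 0.047 -0 0; 0.3 0.0005 -0.0113 -0.0433 0.047 -0 0; 0.3 0.0006 -0.0134 -0.0428 0.047 -0 0; 0.3 0.0005 -0.0153 -0.0421 0.047 -0 0; 0.3 0.0006 -0.0173 -0.0413 0.047 -0 0
0.3 0.0005 -0.0192 -0.0404 0.047 -0 0; 0.3 0.0006 -0.0212 -0.0395 0.047 -0 0.001; 0.3 0.0005 -0.0229 -0.0385 0.047 -0 0
end [0.522  0.2932 0.262 ] 0.03
```

{"fn": "drive_tool", "kwargs": {
  "motion": "0.3 0.0005 0.0012 -0.0448 0.047 0 0; 0.3 0.0005 -0.0009 -0.0448 0.047 0 0; 0.3 0.0005 -0.003 -0.0447 0.047 0 0; 0.3 0.0005 -0.0051 -0.0445 0.047 0 0; 0.3 0.0005 -0.0072 -0.0442 0.047 0 0"
}}

```text
clock: 6.5
tool_pos: [0.523, -0.0634, 0.2667]
tool_rot: [0.446, 0.549, 0.446, -0.549]
ft_force: [1.1, -0.1, -2.1]
gripper_width: 0.0435
```

{"fn": "drive_tool", "kwargs": {
  "motion": "0.3 0.0005 -0.0093 -0.0438 0.047 0 0; 0.3 0.0005 -0.0113 -0.0433 0.047 0 0; 0.3 0.0005 -0.0134 -0.0428 0.047 0 0; 0.3 0.0005 -0.0153 -0.0421 0.047 0 0; 0.3 0.0005 -0.0173 -0.0413 0.047 0 0"
}}

```text
clock: 7.12
tool_pos: [0.522, 0.1604, 0.2642]
tool_rot: [-0.378, -0.597, -0.379, 0.597]
ft_force: [0.0, 0.5, -2.6]
gripper_width: 0.0435
```

{"fn": "drive_tool", "kwargs": {
  "motion": "0.3 0.0005 -0.0192 -0.0404 0.047 0 0; 0.3 0.0005 -0.0212 -0.0395 0.047 0 0; 0.3 0.0005 -0.0229 -0.0385 0.047 0 0; 0.3 0 0 0 0 0 0; 0.3 0 0 0 0 0 0"
}}

```text
clock: 7.75
tool_pos: [0.5218, 0.2922, 0.2626]
tool_rot: [-0.336, -0.622, -0.336, 0.622]
ft_force: [0.3, -0.1, -0.9]
gripper_width: 0.0432
```

```bash
python3 - <<'E'
from h import *
s=get_state();print(s["tool_pos"],rot(s).as_matrix().round(3),s["clock"])
plan([.522,.2932,.262],down(-33.3),1,.3)
cv2.imwrite("pics/w6.png",capture("wrist")[:,:,::-1])
E
```

```text
[0.52184273 0.2921932  0.26260366] [[-0.     0.836 -0.549]
 [-0.001 -0.549 -0.836]
 [-1.    -0.     0.001]] 7.75
0.3 0.0006 -0.0004 -0.0009 0 0.001 0
end [0.522  0.2932 0.262 ] 0.03
```

View pics/w6.png

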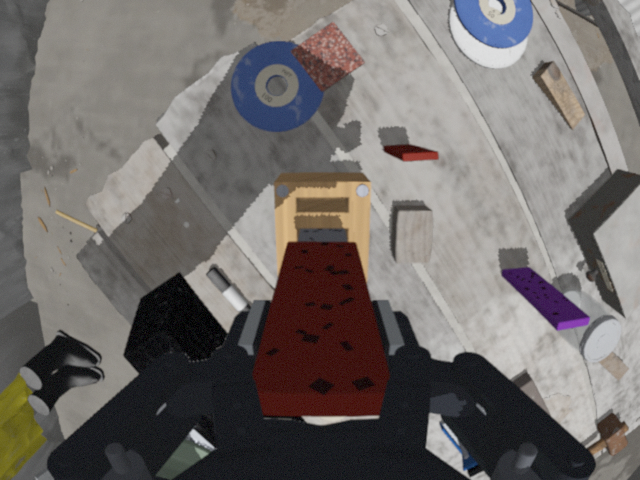

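{"fn": "drive_tool", "kwargs": {
  "motion": "0.3 0.05 -0.0004 -0.0009 0 0.001 0; 0.3 0.045 0 0 0 0 0; 0.3 0.015 0 0 0 0 0; 0.3 0.01 0 0 0 0 0; 0.3 0.01 0 0 0 0 0"
}}

```text
clock: 8.43
tool_pos: [0.5234, 0.2934, 0.1336]
tool_rot: [0.335, 0.623, 0.336, -0.621]
ft_force: [-0.0, -0.2, -1.6]
gripper_width: 0.0432
```

Entered about 12 mm with no contact force; continue.

{"fn": "drive_tool", "kwargs": {
  "motion": "0.3 0.012 0 0 0 0 0; 0.3 0.014 0 0 0 0 0; 0.3 0.01 0 0 0 0 0; 0.3 0.006 0 0 0 0 0; 0.3 0 0 0 0 0 0"
}}

```text
clock: 9.05
tool_pos: [0.5226, 0.2931, 0.0905]
tool_rot: [0.335, 0.623, 0.336, -0.622]
ft_force: [0.3, 1.3, -1.3]
gripper_width: 0.0434
```

{"fn": "drive_tool", "kwargs": {
  "motion": "0.8 0 0 0 0 0 0; 0.8 0 0 0 0 0 0; 0.8 0 0 0 0 0 0; 0.8 -0.007 0 0 0 0 0; 0.8 -0.006 0 0 0 0 0"
}}

```text
clock: 9.68
tool_pos: [0.5228, 0.2933, 0.1045]
tool_rot: [0.335, 0.623, 0.336, -0.622]
ft_force: [0.4, 1.3, -0.8]
gripper_width: 0.0683
```

{"fn": "drive_tool", "kwargs": {
  "motion": "0.3 0 0 0 0 0 0; 0.3 0 0 0 0 0 0; 0.3 0 0 0 0 0 0; 0.3 0 0 0 0 0 0; 0.3 0 0 0 0 0 0"
}}

```text
clock: 10.3
tool_pos: [0.5229, 0.2935, 0.1043]
tool_rot: [0.335, 0.623, 0.336, -0.622]
ft_force: [-1.5, 0.6, 10.7]
gripper_width: 0.043
```

```bash
python3 - <<'E'
from h import *
s=get_state();print(s["tool_pos"],rot(s).as_matrix().round(3),s["clock"],s["gripper_width"],s["ft_force"])
cv2.imwrite("pics/w7.png",capture("wrist")[:,:,::-1])
E
```

```text
[0.52291348 0.29347677 0.10430346] [[ 0.001  0.835 -0.55 ]
 [ 0.002 -0.55  -0.835]
 [-1.     0.    -0.002]] 10.3 0.043048138535040734 [-1.51782063  0.64791314 10.69021099]
```

View pics/w7.png

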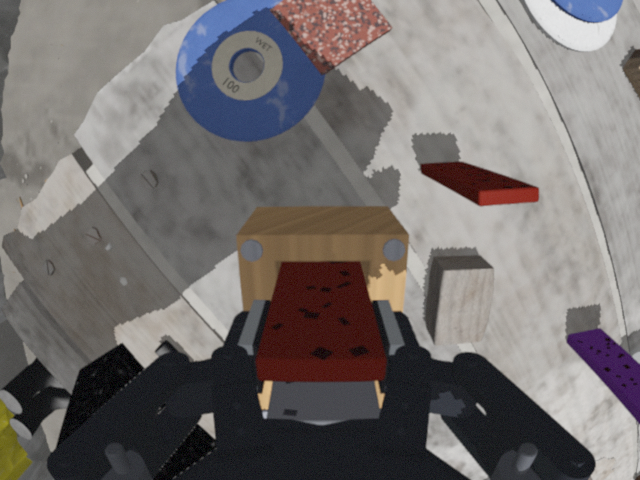

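{"fn": "drive_tool", "kwargs": {
  "motion": "0.3 -0.015 0 0 0 0 0; 0.3 -0.03 0 0 0 0 0; 0.3 -0.045 0 0 0 0 0; 0.3 -0.045 0 0 0 0 0; 0.3 -0.04 0 0 0 0 0"
}}

```text
clock: 10.98
tool_pos: [0.5225, 0.2928, 0.2811]
tool_rot: [0.335, 0.623, 0.336, -0.622]
ft_force: [-0.5, 0.8, -2.5]
gripper_width: 0.0433
```

```bash
python3 - <<'E'
from h import *
s=get_state();print(s["tool_pos"])
im=capture("wrist")[:,:,::-1]
cv2.imwrite("pics/w8z.png",cv2.resize(im[235:400,245:400],None,fx=4,fy=3.5,interpolation=cv2.INTER_NEAREST))
# plan to above tray, tilted, foot 60 mm above
p,R=tcp_for(-17.5,38.5,[.0955,.001,-.0045],.06);print(p)
plan([.524,-.2,.285],down(1.85,15),11,.3)
E
```

```text
[0.52248752 0.29277569 0.28111368]
[ 0.52425994 -0.1436239   0.14865297]
0.3 -0.0001 0.0247 0.0374 -0.056 -0.024 0.007; 0.3 0.001 0.0225 0.0388 -0.056 -0.024 0.007; 0.3 0.0021 0.0203 0.0399 -0.056 -0.023 0.007; 0.3 0.0031 0.018 0.0409 -0.056 -0.024 0.007; 0.3 0.0042 0.0157 0.0418 -0.055 -0.023 0.007
0.3 0.0053 0.0133 0.0425 -0.056 -0.024 0.007; 0.3 0.0064 0.0109 0.043 -0.055 -0.023 0.007; 0.3 0.0075 0.0085 0.0434 -0.056 -0.024 0.007; 0.3 0.0086 0.006 0.0436 -0.055 -0.023 0.007; 0.3 0.0096 0.0035 0.0437 -0.056 -0.024 0.007
0.3 0.0107 0.001 0.0436 -0.055 -0.023 0.006
end [ 0.524 -0.2    0.285] 0.02
```

View pics/w8z.png

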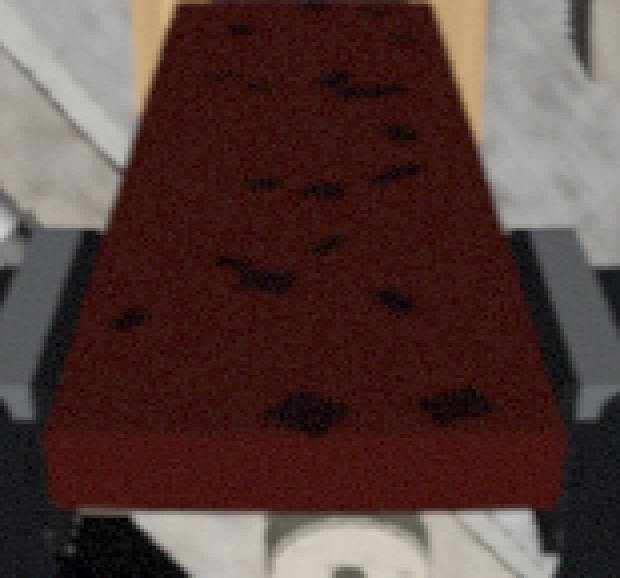

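```bash
python3 - <<'E'
from h import *
np.set_printoptions(precision=4,suppress=True)
f=lambda u,v:(245+u/4,235+v/3.5)
c,A=slip_pnp([f(43,432),f(567,432),f(53,508),f(562,508),f(179,4),f(435,4)])
print(c);print(A); print("foot rel TCP",c-A[:,2]*.07)
E
```

```text
resid px [[7.3, 24.0], [-6.6, 24.2], [3.6, -22.1], [-4.2, -22.0], [0.6, -2.6], [-0.7, -2.6]]
[ 0.0344  0.001  -0.0023]
[[-0.0025 -0.1038 -0.9946]
 [ 1.      0.0008 -0.0026]
 [ 0.0011 -0.9946  0.1038]]
foot rel TCP [ 0.1041  0.0012 -0.0096]
```

```bash
python3 - <<'E'
from h import *
np.set_printoptions(precision=4,suppress=True)
f=lambda u,v:(245+u/4,235+v/3.5)
obj=np.array([[-1,1,1],[1,1,1],[-1,-1,1],[1,-1,1],[-1,1,-1],[1,1,-1]])*np.array([.022,.005,.07])
c,A=slip_pnp([f(43,432),f(567,432),f(53,508),f(562,508),f(179,4),f(435,4)],obj)
print(c);print(A); print("foot rel TCP",c-A[:,2]*.07)
E
```

```text
resid px [[0.1, -0.5], [0.5, -0.7], [0.2, 0.7], [-0.8, 0.6], [-0.3, 0.0], [0.3, -0.1]]
[ 0.0264  0.001  -0.0012]
[[-0.003   0.013  -0.9999]
 [ 1.     -0.0023 -0.0031]
 [-0.0023 -0.9999 -0.013 ]]
foot rel TCP [ 0.0964  0.0012 -0.0003]
```

{"fn": "drive_tool", "kwargs": {
  "motion": "0.3 0 0.0247 0.0374 -0.056 -0.024 0.007; 0.3 0.001 0.0225 0.0388 -0.056 -0.024 0.007; 0.3 0.002 0.0203 0.0399 -0.056 -0.023 0.007; 0.3 0.003 0.018 0.0409 -0.056 -0.024 0.007; 0.3 0.004 0.0157 0.0418 -0.055 -0.023 0.007"
}}

```text
clock: 11.65
tool_pos: [0.5224, 0.0673, 0.2799]
tool_rot: [-0.449, -0.538, -0.388, 0.599]
ft_force: [0.0, -0.2, -1.4]
gripper_width: 0.0434
```

{"fn": "drive_tool", "kwargs": {
  "motion": "0.3 0.0053 0.0133 0.0425 -0.056 -0.024 0.007; 0.3 0.0064 0.0109 0.043 -0.055 -0.023 0.007; 0.3 0.0075 0.0085 0.0434 -0.056 -0.024 0.007; 0.3 0.0086 0.006 0.0436 -0.055 -0.023 0.007; 0.3 0.0096 0.0035 0.0437 -0.056 -0.024 0.007"
}}

```text
clock: 12.28
tool_pos: [0.5225, -0.1568, 0.2803]
tool_rot: [-0.552, -0.441, -0.431, 0.562]
ft_force: [0.6, -0.5, -1.5]
gripper_width: 0.0432
```

{"fn": "drive_tool", "kwargs": {
  "motion": "0.3 0.0107 0.001 0.0436 -0.055 -0.023 0.006; 0.3 0 0 0 0 0 0"
}}

```text
clock: 12.52
tool_pos: [0.5216, -0.2034, 0.2805]
tool_rot: [0.569, 0.421, 0.437, -0.555]
ft_force: [-0.2, 0.5, -1.5]
gripper_width: 0.0433
```

```bash
python3 - <<'E'
from h import *
s=get_state();print(s["tool_pos"],rot(s).as_matrix().round(3),s["clock"])
p,R=tcp_for(-17.5,34.7,[.096,.001,-.0015],.06);print(p)
plan(p,R,6,.3)
E
```

```text
[ 0.52159832 -0.20340952  0.28045698] [[ 0.002  1.     0.029]
 [-0.263  0.029 -0.964]
 [-0.965 -0.005  0.263]] 12.525
[ 0.52434099 -0.14613339  0.15062614]
0.3 0.0184 0.0009 -0.0149 -0 -0.057 0.001; 0.3 0.0175 0.0008 -0.0159 -0 -0.056 0.001; 0.3 0.0166 0.0008 -0.0169 -0 -0.057 0.001; 0.3 0.0156 0.0008 -0.0178 -0 -0.056 0.001; 0.3 0.0145 0.0008 -0.0186 -0 -0.057 0.001
0.3 0.0135 0.0008 -0.0194 -0.001 -0.056 0.002
end [ 0.5244 -0.1461  0.1506] 0.03
```

{"fn": "drive_tool", "kwargs": {
  "motion": "0.3 0.0184 0.0009 -0.0149 0 -0.057 0.001; 0.3 0.0175 0.0008 -0.0159 0 -0.056 0.001; 0.3 0.0166 0.0008 -0.0169 0 -0.057 0.001; 0.3 0.0156 0.0008 -0.0178 0 -0.056 0.001; 0.3 0.0145 0.0008 -0.0186 0 -0.057 0.001"
}}

```text
clock: 13.15
tool_pos: [0.5251, -0.1511, 0.1714]
tool_rot: [0.628, 0.34, 0.352, -0.606]
ft_force: [0.1, 0.5, -3.1]
gripper_width: 0.0431
```

{"fn": "drive_tool", "kwargs": {
  "motion": "0.3 0.0135 0.0008 -0.0194 -0.001 -0.056 0.002; 0.3 0 0 0 0 0 0; 0.3 0 0 0 0 0 0"
}}

```text
clock: 13.52
tool_pos: [0.5256, -0.1431, 0.151]
tool_rot: [0.637, 0.323, 0.334, -0.614]
ft_force: [-0.2, 0.3, -1.6]
gripper_width: 0.0434
```

```bash
python3 - <<'E'
from h import *
s=get_state();print(s["tool_pos"],rot(s).as_matrix().round(3),s["clock"])
cv2.imwrite("pics/w9.png",capture("wrist")[:,:,::-1])
t=capture("top")[:,:,::-1];cv2.imwrite("pics/t9.png",cv2.resize(t[200:300,340:470],None,fx=6,fy=6,interpolation=cv2.INTER_NEAREST))
E
```

```text
[ 0.52556028 -0.14308065  0.15104977] [[ 0.021  0.999  0.029]
 [-0.567  0.036 -0.823]
 [-0.824  0.001  0.567]] 13.525
```

View pics/w9.png

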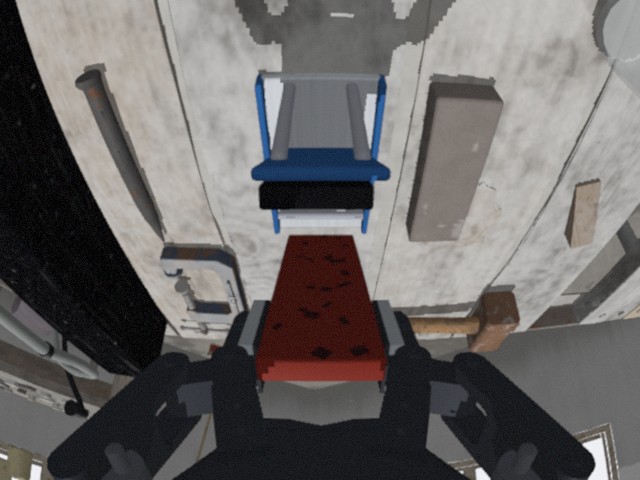

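View pics/t9.png

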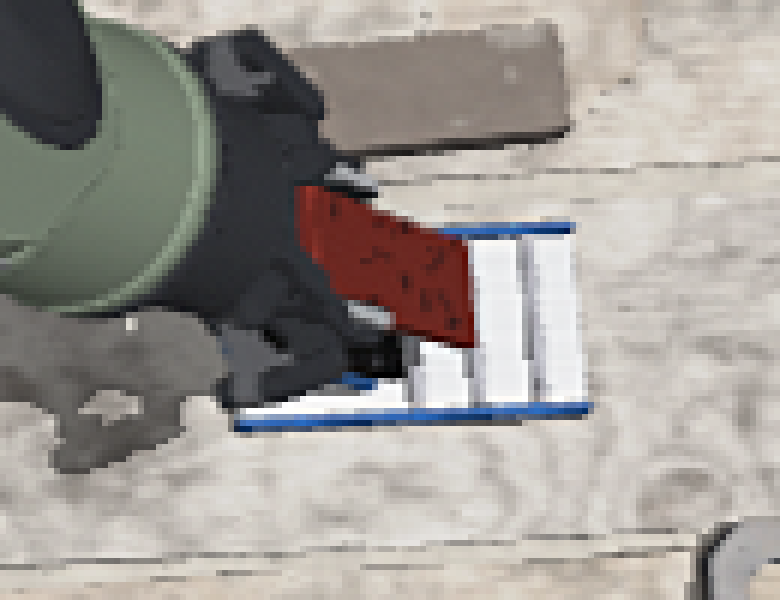

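```bash
python3 - <<'E'
from h import *
np.set_printoptions(precision=4,suppress=True)
f=lambda u,v:(340+u/6,200+v/6)
s=get_state();R=rot(s);P=s["tool_pos"]
tl=np.degrees(np.arcsin(-R.as_matrix()[1,0]));print("tool lean",tl,s["clock"])
foot=P+R.apply([.096,.001,-.0015]);print("foot pred",foot, "tray y",(foot[1]+.182)*1000)
zu=foot[2]+.005*np.sin(np.radians(35.5))
for q in[(470,242),(475,346)]:print("upper foot edge top cam",plane("top",f(*q),zu),"pred y mid",foot[1]-.005*np.cos(np.radians(35.5)))
for q in[(411,388),(475,388),(534,388),(522,260)]:print("bar",plane("top",f(*q),.0135))
E
```

```text
tool lean 34.50346385139905 13.625
foot pred [ 0.5286 -0.1966  0.0713] tray y -14.577927217815395
upper foot edge top cam [ 0.547  -0.1995  0.0742] pred y mid -0.20064850480959698
upper foot edge top cam [ 0.5041 -0.1991  0.0742] pred y mid -0.20064850480959698
bar [ 0.4977 -0.1831  0.0135]
bar [ 0.4972 -0.21    0.0135]
bar [ 0.4968 -0.2349  0.0135]
bar [ 0.5521 -0.2332  0.0135]
```

```bash
python3 - <<'E'
from h import *
s=get_state();R=rot(s);P=s["tool_pos"]
plan(P+np.array([-.001,-.003,-.055]),down(TY,34.7),3,.3)
print(R.inv().apply([0,0,-.002]))
E
```

```text
0.3 0.0157 -0.0004 -0.0096 0 -0.001 -0.001; 0.3 0.0156 -0.0004 -0.0096 0.001 -0.001 -0.001; 0.3 0.0157 -0.0004 -0.0096 0 -0.001 -0.001
end [ 0.5246 -0.1465  0.0962] 0.02
[ 1.64761801e-03 -4.21254814e-06 -1.13372711e-03]
```

{"fn": "drive_tool", "kwargs": {
  "motion": "0.3 0.0157 -0.0004 -0.0096 0 -0.001 -0.001; 0.3 0.0157 -0.0004 -0.0096 0 -0.001 -0.001; 0.3 0.0157 -0.0004 -0.0096 0 -0.001 -0.001; 0.3 0 0 0 0 0 0; 0.3 0 0 0 0 0 0"
}}

```text
clock: 14.25
tool_pos: [0.5243, -0.1461, 0.0953]
tool_rot: [0.637, 0.321, 0.334, -0.616]
ft_force: [0.2, 0.2, -1.0]
gripper_width: 0.0433
```

```bash
python3 - <<'E'
from h import *
np.set_printoptions(precision=4,suppress=True)
s=get_state();R=rot(s);P=s["tool_pos"]
foot=P+R.apply([.096,.001,-.0015]);print(P,foot,(foot[1]+.182)*1000,s["ft_force"])
t=capture("top")[:,:,::-1];cv2.imwrite("pics/t10.png",cv2.resize(t[200:300,340:470],None,fx=6,fy=6,interpolation=cv2.INTER_NEAREST))
E
```

```text
[ 0.5243 -0.1461  0.0953] [ 0.527  -0.1996  0.0156] -17.591917377831585 [ 0.1949  0.1807 -0.9856]
```

View pics/t10.png

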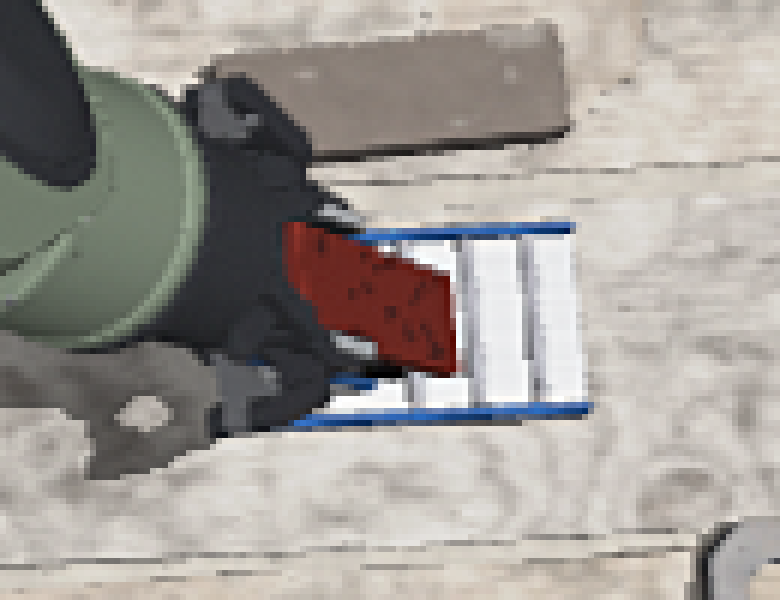

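{"fn": "drive_tool", "kwargs": {
  "motion": "0.3 0.0025 0 -0.0017 0 0 0; 0.3 0.0012 0 -0.0008 0 0 0; 0.3 0 0 0 0 0 0"
}}

```text
clock: 14.68
tool_pos: [0.5246, -0.1456, 0.0911]
tool_rot: [0.637, 0.321, 0.334, -0.616]
ft_force: [-2.9, 8.0, 13.6]
gripper_width: 0.0432
```

{"fn": "drive_tool", "kwargs": {
  "motion": "0.3 -0.0006 0 0.0004 0 0 0; 0.3 0 0 0 0 0 0"
}}

```text
clock: 14.92
tool_pos: [0.5245, -0.1457, 0.0914]
tool_rot: [0.637, 0.321, 0.334, -0.616]
ft_force: [0.4, 3.7, 4.1]
gripper_width: 0.0429
```

{"fn": "drive_tool", "kwargs": {
  "motion": "0.8 0 0 0 0 0 0; 0.8 0 0 0 0 0 0; 0.8 0 0 0 0 0 0; 0.8 0 0 0 0 0 0"
}}

```text
clock: 15.42
tool_pos: [0.5242, -0.146, 0.0912]
tool_rot: [0.637, 0.321, 0.334, -0.616]
ft_force: [1.1, -0.2, 0.0]
gripper_width: 0.068
```

```bash
python3 - <<'E'
from h import *
np.set_printoptions(precision=4,suppress=True)
s=get_state();print(s["tool_pos"],s["ft_force"])
t=capture("top")[:,:,::-1];cv2.imwrite("pics/t11.png",cv2.resize(t[200:300,340:470],None,fx=6,fy=6,interpolation=cv2.INTER_NEAREST))
cv2.imwrite("pics/w11.png",capture("wrist")[:,:,::-1])
E
```

```text
[ 0.5242 -0.146   0.0912] [ 1.0697 -0.1503  0.0497]
```

View pics/t11.png

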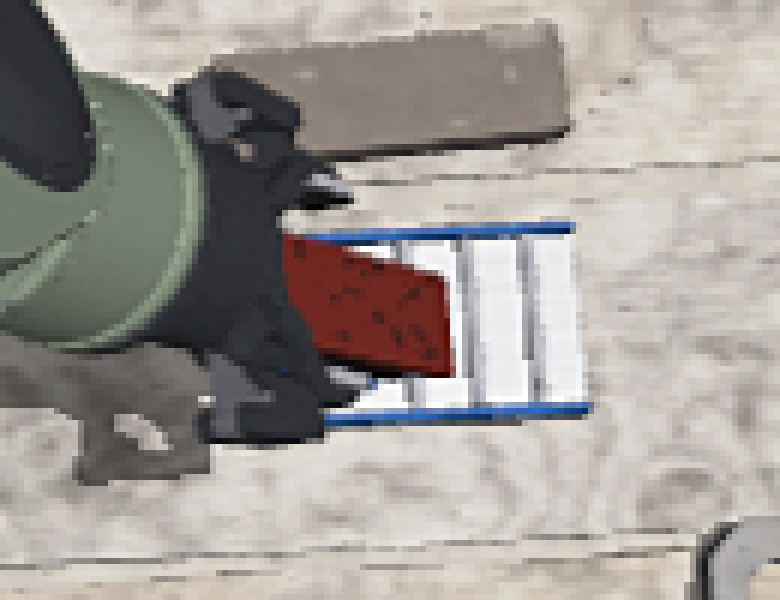

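View pics/w11.png

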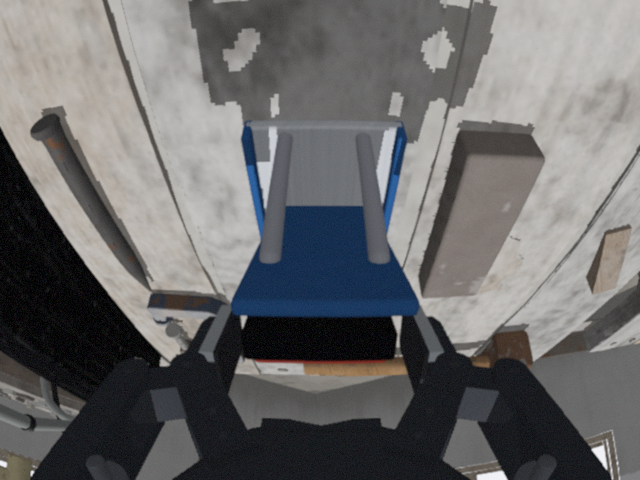

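{"fn": "drive_tool", "kwargs": {
  "motion": "0.8 -0.01 0 0.002 0 0 0; 0.8 -0.03 0 0.004 0 0 0; 0.8 -0.05 0 0 0 0 0; 0.8 -0.05 0 0 0 0 0; 0.8 -0.03 0 0 0 0 0"
}}

```text
clock: 16.15
tool_pos: [0.5216, -0.0523, 0.2364]
tool_rot: [0.637, 0.322, 0.334, -0.615]
ft_force: [-0.4, -0.8, 0.5]
gripper_width: 0.0683
```

```bash
python3 - <<'E'
from h import *
np.set_printoptions(precision=4,suppress=True)
s=get_state();print(s["tool_pos"],s["ft_force"],s["clock"])
t=capture("top")[:,:,::-1];cv2.imwrite("pics/t12.png",cv2.resize(t[200:300,340:470],None,fx=6,fy=6,interpolation=cv2.INTER_NEAREST))
g=np.array([.5013,.2571])+.015*np.array([.549,.836])
print("grey",g, "tcp",g+.003*np.array([-.549,-.836]))
# waypoint: above grey
plan([.5078,.2675,.26],down(-33.3),15,1)
E
```

```text
[ 0.5216 -0.0523  0.2364] [-0.3832 -0.8307  0.5368] 16.15
grey [0.5095 0.2696] tcp [0.5079 0.2671]
1 -0.0133 -0.0002 -0.0166 0.04 0.039 -0.013; 1 -0.0126 -0.001 -0.0171 0.04 0.039 -0.013; 1 -0.0119 -0.0019 -0.0175 0.04 0.039 -0.012; 1 -0.0112 -0.0027 -0.0179 0.04 0.039 -0.013; 1 -0.0104 -0.0036 -0.0182 0.04 0.039 -0.012
1 -0.0097 -0.0045 -0.0184 0.04 0.039 -0.013; 1 -0.0089 -0.0053 -0.0186 0.04 0.039 -0.012; 1 -0.0081 -0.0062 -0.0187 0.04 0.039 -0.013; 1 -0.0073 -0.007 -0.0187 0.04 0.039 -0.012; 1 -0.0064 -0.0078 -0.0187 0.04 0.039 -0.013
1 -0.0056 -0.0087 -0.0186 0.04 0.039 -0.012; 1 -0.0048 -0.0095 -0.0185 0.04 0.039 -0.013; 1 -0.0039 -0.0102 -0.0182 0.04 0.039 -0.012; 1 -0.0031 -0.011 -0.018 0.039 0.039 -0.013; 1 -0.0022 -0.0118 -0.0176 0.04 0.038 -0.012
end [0.5078 0.2675 0.26  ] 0.02
```

View pics/t12.png

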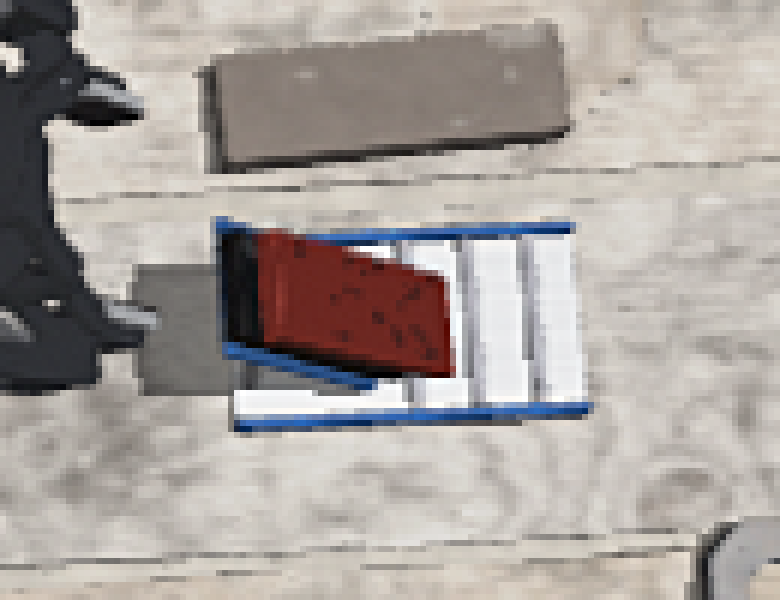

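```bash
python3 - <<'E'
from h import *
np.set_printoptions(precision=4,suppress=True)
im=capture("top").astype(float)
# sub-pixel profile along u for rows 248..262 : red->white edge
for v in range(248,262,3):
    r=im[v,405:440]; g=r[:,1]  # green channel: low in red
    k=np.where((g[:-1]<110)&(g[1:]>=110))[0]
    e=[405+i+(110-g[i])/(g[i+1]-g[i]) for i in k]
    X=[plane("top",(x,v),.0144)[1] for x in e[:1]]
    print(v,np.round(e,2),X, g[10:35].astype(int).tolist())
E
```

```text
248 [413.92] [np.float64(-0.1989516120935941)] [241, 198, 145, 180, 181, 226, 235, 232, 232, 232, 236, 220, 153, 174, 198, 230, 235, 233, 233, 236, 227, 205, 196, 196, 188]
251 [414.27] [np.float64(-0.19942961389454641)] [237, 230, 153, 172, 201, 232, 236, 233, 234, 234, 236, 245, 169, 158, 198, 233, 237, 234, 233, 234, 238, 219, 200, 201, 199]
254 [414.45] [np.float64(-0.19943941526793063)] [237, 255, 166, 155, 181, 228, 235, 232, 232, 232, 233, 242, 163, 138, 175, 196, 228, 233, 232, 233, 240, 199, 185, 202, 205]
257 [414.56] [np.float64(-0.19931314109403014)] [183, 253, 172, 134, 175, 200, 231, 236, 234, 234, 237, 245, 163, 120, 187, 190, 228, 235, 233, 233, 236, 222, 194, 189, 192]
260 [414.89] [np.float64(-0.1997179960548637)] [121, 245, 170, 123, 185, 189, 228, 236, 234, 234, 235, 241, 246, 179, 175, 193, 232, 239, 237, 237, 237, 241, 209, 176, 184]
```

```bash
python3 - <<'E'
from h import *
plan([.525,-.27,.268],down(1.85),8,1)
E
```

```text
1 0.0123 -0.0007 0.0247 0.001 0.076 -0; 1 0.0104 -0.0007 0.0255 0.001 0.076 -0; 1 0.0084 -0.0006 0.0263 0.001 0.075 -0; 1 0.0064 -0.0006 0.0268 0 0.076 -0.001; 1 0.0043 -0.0006 0.0272 0.001 0.075 -0
1 0.0023 -0.0006 0.0275 0 0.076 -0.001; 1 0.0002 -0.0006 0.0275 0.001 0.075 -0; 1 -0.0019 -0.0006 0.0275 0 0.076 -0.001
end [ 0.525 -0.27   0.268] 0.03
```

{"fn": "drive_tool", "kwargs": {
  "motion": "1 0.0123 -0.0007 0.0247 0.001 0.076 0; 1 0.0104 -0.0007 0.0255 0.001 0.076 0; 1 0.0084 -0.0006 0.0263 0.001 0.075 0; 1 0.0064 -0.0006 0.0268 0 0.076 -0.001; 1 0.0043 -0.0006 0.0272 0.001 0.075 0"
}}

```text
clock: 16.88
tool_pos: [0.5223, -0.1914, 0.2544]
tool_rot: [0.562, 0.433, 0.447, -0.545]
ft_force: [0.2, -0.2, -0.1]
gripper_width: 0.0853
```

{"fn": "drive_tool", "kwargs": {
  "motion": "1 0.0023 -0.0006 0.0275 0 0.076 -0.001; 1 0 -0.0006 0.0275 0.001 0.075 0; 1 -0.0019 -0.0006 0.0275 0 0.076 -0.001; 1 0 0 0 0 0 0; 1 0 0 0 0 0 0"
}}

```text
clock: 17.5
tool_pos: [0.523, -0.272, 0.2661]
tool_rot: [0.507, 0.491, 0.508, -0.494]
ft_force: [1.0, 1.1, -0.6]
gripper_width: 0.0856
```

```bash
python3 - <<'E'
from h import *
import pickle
s=get_state();print(s["tool_pos"],rot(s).as_matrix().round(3),s["clock"])
p=camera_params("wrist");im=capture("wrist")[:,:,::-1];cv2.imwrite("pics/w13.png",im);pickle.dump((s,p),open("w13.pkl","wb"))
v=[projw(p,np.array([TRAY[0],TRAY[1]+y,.01]))for y in(.05,-.085)];print(v)
cv2.imwrite("pics/w13z.png",cv2.resize(im[20:180,270:375],None,fx=6,fy=3.75,interpolation=cv2.INTER_NEAREST))
E
```

```text
[ 0.52301925 -0.27201797  0.26607903] [[-0.004  1.     0.029]
 [-0.002  0.029 -1.   ]
 [-1.    -0.004  0.002]] 17.5
[array([328.96958691,  67.40532637]), array([325.11465682, 191.55167784])]
```

View pics/w13z.png

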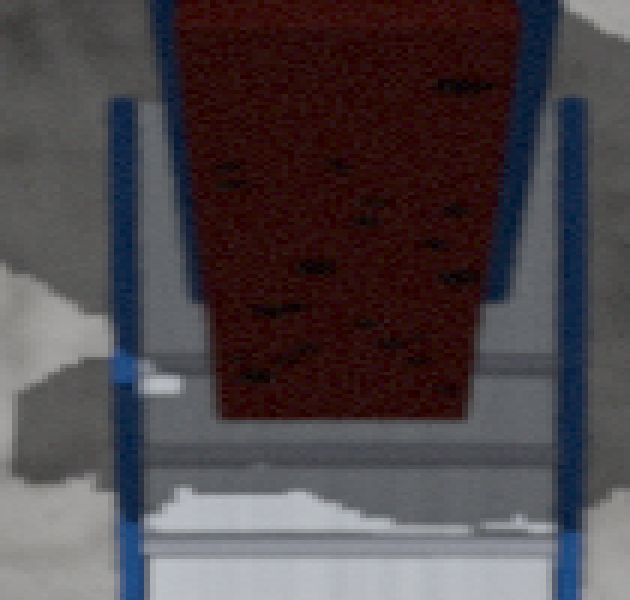

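```bash
cat >> h.py <<'E'
def tray_w(ty,tz,tx=0):
    c,s=np.cos(np.radians(TY)),np.sin(np.radians(TY))
    return np.array([*(TRAY+tx/1000*np.array([c,s])+ty/1000*np.array([-s,c])),tz/1000])
E
python3 - <<'E'
from h import *
a=lean(-15,6,35);t=np.radians(a);u=np.array([np.sin(t),np.cos(t)]);n=np.array([np.cos(t),-np.sin(t)])
F=np.array([-15,8+5*np.sin(t)]);T=F+72*u-2.5*n;print(a,T)
P=tray_w(*T,tx=-1);print(P)
plan(P+np.array([0,0,.08]),down(TY),4,1)
E
```

```text
38.00112946681935 [27.35874812 69.35347799]
[ 0.5246173  -0.1546878   0.06935348]
1 0.0291 0.0013 -0.0292 -0 0 0.001; 1 0.0292 0.0013 -0.0292 -0.001 0.001 0.001; 1 0.0292 0.0013 -0.0291 -0 0 0.001; 1 0.0291 0.0013 -0.0291 -0.001 0.001 0.001
end [ 0.5246 -0.1547  0.1494] 0.02
```

{"fn": "drive_tool", "kwargs": {
  "motion": "1 0.0291 0.0013 -0.0292 0 0 0.001; 1 0.0292 0.0013 -0.0292 -0.001 0.001 0.001; 1 0.0292 0.0013 -0.0291 0 0 0.001; 1 0.0291 0.0013 -0.0291 -0.001 0.001 0.001; 1 0 0 0 0 0 0"
}}

```text
clock: 18.18
tool_pos: [0.5242, -0.1517, 0.1479]
tool_rot: [0.508, 0.49, 0.51, -0.491]
ft_force: [1.3, 0.2, 0.6]
gripper_width: 0.0856
```

```bash
python3 - <<'E'
from h import *
s=get_state();print(s["tool_pos"],rot(s).as_matrix().round(3),s["clock"])
cv2.imwrite("pics/w14.png",capture("wrist")[:,:,::-1])
plan([.5246,-.1547,.0694],down(TY),3,1)
E
```

```text
[ 0.52415021 -0.15172251  0.14791413] [[-0.003  0.999  0.037]
 [ 0.001  0.037 -0.999]
 [-1.    -0.003 -0.001]] 18.175
1 0.0266 -0 0.0004 0.001 -0 0; 1 0.0266 -0 0.0004 0.001 -0 0; 1 0.0266 -0.0001 0.0003 0.001 -0 0.001
end [ 0.5246 -0.1547  0.0694] 0.02
```

View pics/w14.png

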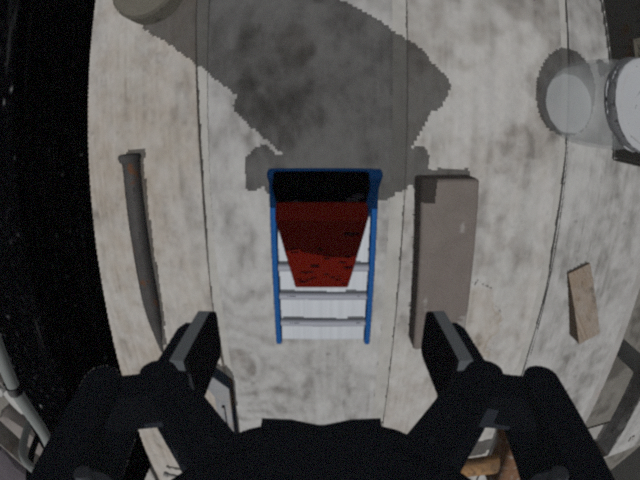

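{"fn": "drive_tool", "kwargs": {
  "motion": "1 0.025 0 0.0004 0.001 0 0; 1 0.026 0 0.0004 0.001 0 0; 1 0.02 0 0.0003 0.001 0 0; 1 0.007 0 0 0 0 0; 1 0 0 0 0 0 0"
}}

```text
clock: 18.85
tool_pos: [0.5252, -0.1569, 0.0722]
tool_rot: [0.507, 0.493, 0.507, -0.493]
ft_force: [-0.6, -0.9, -0.0]
gripper_width: 0.0854
```

```bash
python3 - <<'E'
from h import *
s=get_state();print(s["tool_pos"],s["ft_force"],s["clock"])
cv2.imwrite("pics/w15.png",capture("wrist")[:,:,::-1])
s=get_state();print(s["tool_pos"])
E
```

```text
[ 0.52517815 -0.15688782  0.07218433] [-0.56830809 -0.93635765 -0.0497179 ] 18.85
[ 0.525355   -0.15693911  0.07251288]
```

View pics/w15.png

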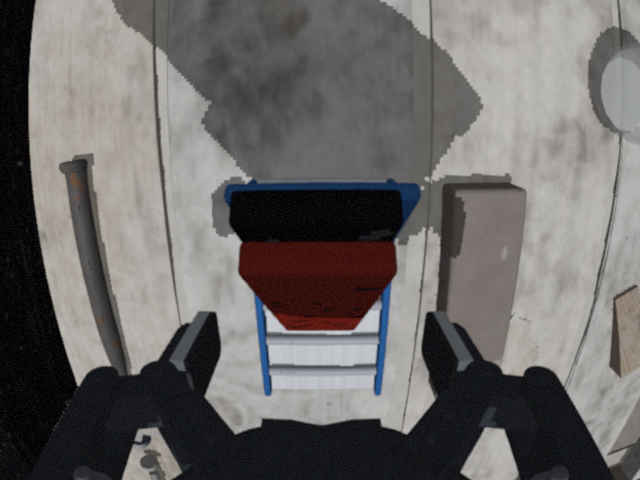

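{"fn": "drive_tool", "kwargs": {
  "motion": "1 0.004 0 -0.003 0 0 0; 1 0 0 0 0 0 0; 0.3 0 0 0 0 0 0; 0.3 0 0 0 0 0 0; 0.3 0 0 0 0 0 0",
  "force": 30
}}

```text
clock: 19.52
tool_pos: [0.5249, -0.1537, 0.0679]
tool_rot: [0.507, 0.493, 0.507, -0.493]
ft_force: [-0.8, 0.6, 5.6]
gripper_width: 0.0429
```

{"fn": "drive_tool", "kwargs": {
  "motion": "0.3 0 0 0 0 0 0; 0.3 0 0 0 0 0 0"
}}

```text
clock: 19.77
tool_pos: [0.5249, -0.1538, 0.0679]
tool_rot: [0.507, 0.493, 0.507, -0.493]
ft_force: [-0.7, -0.7, 6.7]
gripper_width: 0.0431
```

```bash
python3 - <<'E'
from h import *
s=get_state();print(s["tool_pos"],s["ft_force"],s["clock"],s["gripper_width"])
cv2.imwrite("pics/w16.png",capture("wrist")[:,:,::-1])
t=capture("top")[:,:,::-1];cv2.imwrite("pics/t16.png",cv2.resize(t[200:300,340:470],None,fx=6,fy=6,interpolation=cv2.INTER_NEAREST))
E
```

```text
[ 0.52493528 -0.15376304  0.06792232] [-0.72634006 -0.72236083  6.65216102] 19.775 0.04309186300264069
```

View pics/w16.png

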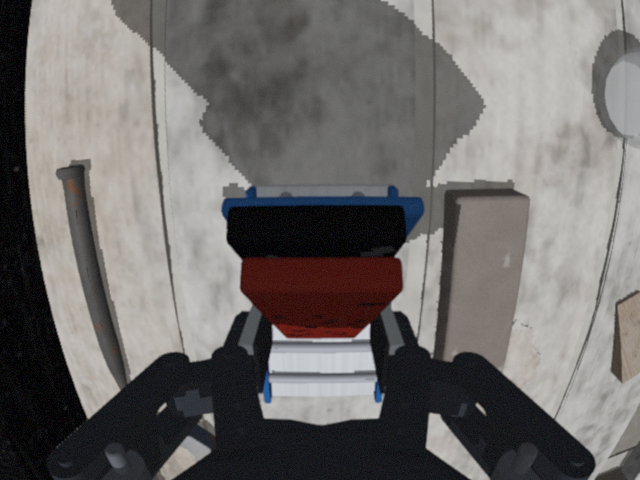

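View pics/t16.png

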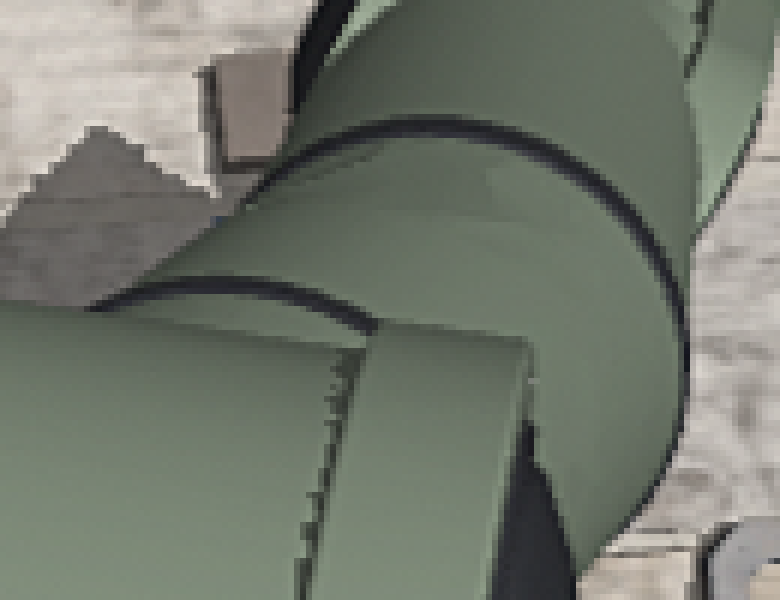

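{"fn": "drive_tool", "kwargs": {
  "motion": "0.3 -0.003 0 0 0 0 0; 0.3 0 0 0.003 0 0 0; 0.3 0 0 0 0 0 0; 0.3 0.002 0 0 0 0 0; 0.3 0 0 0 0 0 0"
}}

```text
clock: 20.5
tool_pos: [0.5249, -0.1566, 0.0685]
tool_rot: [0.507, 0.493, 0.507, -0.493]
ft_force: [-0.5, -0.4, -1.7]
gripper_width: 0.0428
```

{"fn": "drive_tool", "kwargs": {
  "motion": "0.3 0.001 0 0 0 0 0; 0.3 0 0 0 0 0 0"
}}

```text
clock: 20.75
tool_pos: [0.525, -0.1563, 0.0678]
tool_rot: [0.507, 0.493, 0.507, -0.492]
ft_force: [-1.5, 2.9, 2.7]
gripper_width: 0.043
```

{"fn": "drive_tool", "kwargs": {
  "motion": "0.9 0 0 0 0 0 0; 0.9 0 0 0 0 0 0; 0.9 0 0 0 0 0 0; 1 -0.03 0 0 0 0 0; 1 -0.05 0 0 0 0 0"
}}

```text
clock: 21.38
tool_pos: [0.5241, -0.1566, 0.1477]
tool_rot: [0.507, 0.492, 0.508, -0.493]
ft_force: [-0.1, 0.2, 0.6]
gripper_width: 0.0855
```

```bash
python3 - <<'E'
from h import *
s=get_state();print(s["tool_pos"],s["ft_force"],s["clock"],s["gripper_width"])
plan([.524,-.265,.268],down(TY),3,1)
E
```

```text
[ 0.52408359 -0.1565965   0.14766051] [-0.05675178  0.20494842  0.61655109] 21.375 0.08546003398843975
1 -0.0401 -0.0011 0.0361 -0.001 -0 0.001; 1 -0.0401 -0.0012 0.0361 -0.001 -0 0.001; 1 -0.0402 -0.0011 0.0361 -0.002 -0 0
end [ 0.524 -0.265  0.268] 0.02
```

{"fn": "drive_tool", "kwargs": {
  "motion": "1 -0.04 -0.001 0.036 -0.001 0 0.001; 1 -0.04 -0.001 0.036 -0.001 0 0.001; 1 -0.04 -0.001 0.036 -0.001 0 0; 1 0 0 0 0 0 0"
}}

```text
clock: 21.88
tool_pos: [0.5251, -0.2682, 0.2705]
tool_rot: [0.509, 0.494, 0.505, -0.492]
ft_force: [-0.3, -0.4, -1.3]
gripper_width: 0.0858
```

```bash
python3 - <<'E'
from h import *
import pickle
s=get_state();print(s["tool_pos"],s["clock"])
p=camera_params("wrist");im=capture("wrist")[:,:,::-1];cv2.imwrite("pics/w17.png",im);pickle.dump((s,p),open("w17.pkl","wb"))
cv2.imwrite("pics/w17z.png",cv2.resize(im[20:200,270:375],None,fx=6,fy=3.33,interpolation=cv2.INTER_NEAREST))
t=capture("top")[:,:,::-1];cv2.imwrite("pics/t17.png",t)
g=im[:,:,1]
for u in (315,325,335): print(u,im[120:175,u,1].tolist())
E
```

```text
[ 0.52507829 -0.26815836  0.27048528] 21.875
315 [16, 5, 10, 9, 21, 12, 11, 14, 3, 17, 5, 11, 6, 19, 0, 0, 21, 58, 84, 93, 97, 82, 76, 79, 81, 75, 68, 73, 98, 132, 177, 185, 186, 185, 186, 185, 186, 183, 185, 185, 184, 186, 186, 183, 162, 118, 118, 138, 147, 141, 139, 164, 182, 188, 188]
325 [17, 13, 0, 9, 14, 14, 19, 5, 14, 8, 5, 21, 11, 15, 4, 20, 24, 54, 88, 95, 93, 81, 76, 80, 77, 73, 73, 83, 95, 98, 95, 100, 97, 94, 109, 152, 178, 183, 184, 183, 183, 184, 185, 180, 160, 117, 121, 140, 149, 140, 135, 158, 178, 184, 185]
335 [4, 6, 14, 5, 15, 12, 5, 0, 15, 13, 16, 28, 5, 1, 2, 9, 20, 51, 82, 97, 89, 78, 75, 77, 76, 71, 73, 81, 95, 94, 99, 97, 95, 98, 97, 96, 114, 161, 180, 185, 182, 184, 182, 182, 160, 120, 121, 139, 147, 140, 134, 156, 180, 183, 183]
```

View pics/w17z.png

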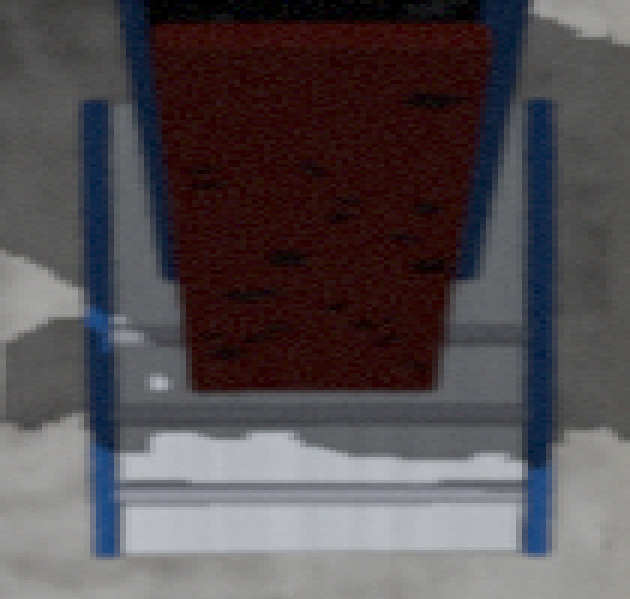

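```bash
python3 - <<'E'
from h import *
plan([.5068,.2657,.25],down(-33.3),12,1)
E
```

```text
1 0.0015 -0.0001 -0.0442 0.051 -0 -0; 1 0.0015 -0.0024 -0.0441 0.051 -0 -0; 1 0.0015 -0.0046 -0.044 0.051 -0 -0; 1 0.0015 -0.0069 -0.0437 0.051 -0 -0; 1 0.0014 -0.0091 -0.0433 0.051 -0 -0
1 0.0015 -0.0113 -0.0427 0.051 -0 -0; 1 0.0014 -0.0134 -0.0421 0.051 -0 -0; 1 0.0015 -0.0155 -0.0414 0.051 -0 -0; 1 0.0014 -0.0176 -0.0405 0.051 -0 -0.001; 1 0.0015 -0.0197 -0.0396 0.051 -0.001 -0
1 0.0014 -0.0217 -0.0385 0.051 -0 -0.001; 1 0.0015 -0.0236 -0.0374 0.052 -0.001 -0
end [0.5068 0.2657 0.25  ] 0.03
```

{"fn": "drive_tool", "kwargs": {
  "motion": "1 0.0015 0 -0.0442 0.051 0 0; 1 0.0015 -0.0024 -0.0441 0.051 0 0; 1 0.0015 -0.0046 -0.044 0.051 0 0; 1 0.0015 -0.0069 -0.0437 0.051 0 0; 1 0.0015 -0.0091 -0.0433 0.051 0 0",
  "force": 60
}}

```text
clock: 22.6
tool_pos: [0.5165, -0.0411, 0.2591]
tool_rot: [0.441, 0.553, 0.441, -0.552]
ft_force: [0.2, -0.3, 0.1]
gripper_width: 0.0852
```

{"fn": "drive_tool", "kwargs": {
  "motion": "1 0.0015 -0.0113 -0.0427 0.051 0 0; 1 0.0015 -0.0134 -0.0421 0.051 0 0; 1 0.0015 -0.0155 -0.0414 0.051 0 0; 1 0.0015 -0.0176 -0.0405 0.051 0 -0.001; 1 0.0015 -0.0197 -0.0396 0.051 -0.001 0"
}}

```text
clock: 23.22
tool_pos: [0.5085, 0.1794, 0.2516]
tool_rot: [-0.368, -0.604, -0.367, 0.605]
ft_force: [0.3, -0.0, 0.1]
gripper_width: 0.0853
```

{"fn": "drive_tool", "kwargs": {
  "motion": "1 0.0015 -0.0217 -0.0385 0.051 0 -0.001; 1 0.0015 -0.0236 -0.0374 0.051 -0.001 0; 1 0 0 0 0 0 0; 1 0 0 0 0 0 0"
}}

```text
clock: 23.72
tool_pos: [0.506, 0.2654, 0.2488]
tool_rot: [-0.337, -0.621, -0.336, 0.623]
ft_force: [0.1, -0.7, -0.0]
gripper_width: 0.0852
```

```bash
python3 - <<'E'
from h import *
s=get_state();print(s["tool_pos"],rot(s).as_matrix().round(3),s["clock"])
p=camera_params("wrist");im=capture("wrist")[:,:,::-1];cv2.imwrite("pics/w18.png",im)
cv2.imwrite("pics/w18z.png",cv2.resize(im[180:340,255:385],None,fx=4.5,fy=3.5,interpolation=cv2.INTER_NEAREST))
g=np.array([.5096,.2695])
for m in(-.005,.005):
  for k in(-.022,.022):
    print(projw(p,np.array([*(g+k*np.array([.836,-.549])+m*np.array([.549,.836])),.148])).round(1))
E
```

```text
[0.50598822 0.26535198 0.24877978] [[-0.001  0.837 -0.547]
 [-0.002 -0.547 -0.837]
 [-1.    -0.     0.002]] 23.725
[289.4 240.4]
[352.7 240.5]
[289.  226.6]
[353.1 226.7]
```

View pics/w18z.png

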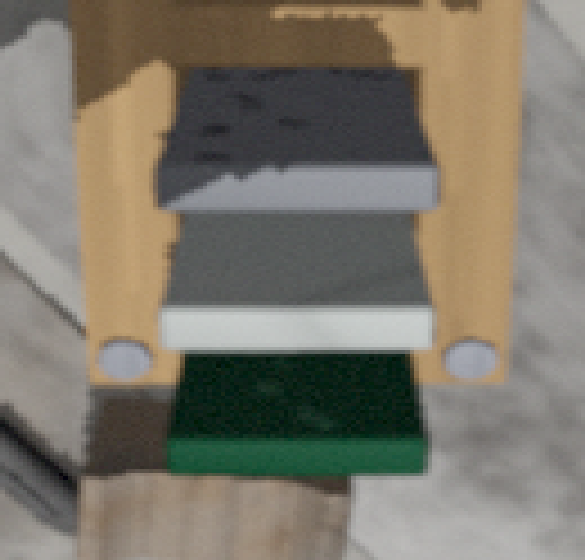

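{"fn": "drive_tool", "kwargs": {
  "motion": "1 0.04 0.0007 -0.0014 0 0 0; 1 0.05 0 0 0 0 0; 1 0.034 0 0 0 0 0; 1 0.01 0 0 0 0 0; 1 0 0 0 0 0 0"
}}

```text
clock: 24.4
tool_pos: [0.5085, 0.2656, 0.1161]
tool_rot: [-0.336, -0.622, -0.336, 0.622]
ft_force: [-0.4, -0.2, 0.4]
gripper_width: 0.0853
```

{"fn": "drive_tool", "kwargs": {
  "motion": "0.3 0 0 0 0 0 0; 0.3 0 0 0 0 0 0; 0.3 0 0 0 0 0 0; 0.3 0 0 0 0 0 0; 0.3 0 0 0 0 0 0"
}}

```text
clock: 25.02
tool_pos: [0.5085, 0.2667, 0.1168]
tool_rot: [0.336, 0.622, 0.336, -0.622]
ft_force: [-3.6, 0.1, 10.9]
gripper_width: 0.0432
```

{"fn": "drive_tool", "kwargs": {
  "motion": "0.3 -0.015 0 0 0 0 0; 0.3 -0.03 0 0 0 0 0; 0.3 -0.045 0 0 0 0 0; 0.3 -0.05 0 0 0 0 0; 0.3 -0.045 0 0 0 0 0"
}}

```text
clock: 25.65
tool_pos: [0.5081, 0.2659, 0.3035]
tool_rot: [0.336, 0.622, 0.336, -0.622]
ft_force: [0.2, 1.0, -1.0]
gripper_width: 0.0428
```

```bash
python3 - <<'E'
from h import *
s=get_state();print(s["tool_pos"],s["ft_force"],s["clock"])
im=capture("wrist")[:,:,::-1];cv2.imwrite("pics/w19.png",im)
cv2.imwrite("pics/w19z.png",cv2.resize(im[220:400,245:400],None,fx=4,fy=3.3,interpolation=cv2.INTER_NEAREST))
plan([.524,-.21,.3],down(TY,15),12,.3)
E
```

```text
[0.50809647 0.26589254 0.30352546] [ 0.24671156  0.99555116 -1.0060192 ] 25.65
0.3 0.0006 0.0228 0.0325 -0.051 -0.022 0.006; 0.3 0.0015 0.0211 0.0336 -0.051 -0.022 0.006; 0.3 0.0023 0.0193 0.0346 -0.051 -0.021 0.006; 0.3 0.0032 0.0175 0.0355 -0.051 -0.022 0.006; 0.3 0.0041 0.0157 0.0363 -0.051 -0.021 0.006
0.3 0.0049 0.0138 0.0369 -0.051 -0.022 0.006; 0.3 0.0058 0.0118 0.0375 -0.051 -0.022 0.007; 0.3 0.0067 0.0099 0.0379 -0.051 -0.021 0.007; 0.3 0.0076 0.0079 0.0382 -0.051 -0.022 0.006; 0.3 0.0085 0.0059 0.0384 -0.05 -0.021 0.007
0.3 0.0093 0.0039 0.0384 -0.051 -0.022 0.006; 0.3 0.0102 0.0018 0.0383 -0.05 -0.021 0.007
end [ 0.524 -0.21   0.3  ] 0.04
```

View pics/w19z.png

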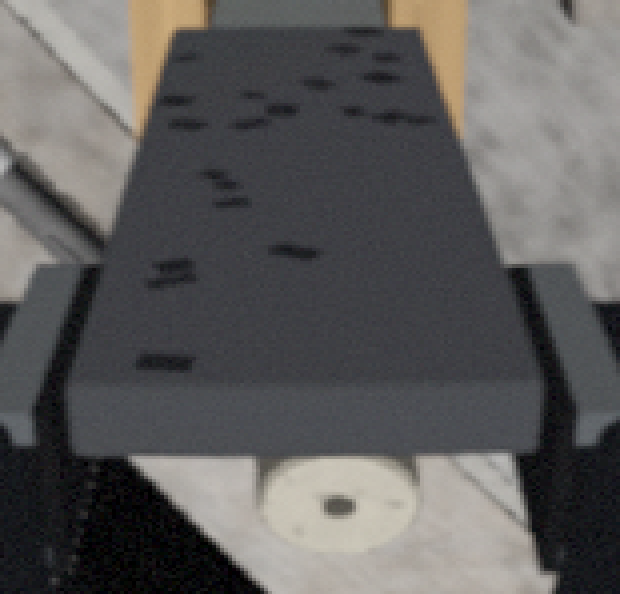

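```bash
python3 - <<'E'
from h import *
np.set_printoptions(precision=4,suppress=True)
f=lambda u,v:(245+u/4,220+v/3.3)
obj=np.array([[-1,1,1],[1,1,1],[-1,-1,1],[1,-1,1],[-1,1,-1],[1,1,-1]])*np.array([.022,.005,.07])
c,A=slip_pnp([f(66,381),f(545,381),f(70,454),f(541,454),f(173,28),f(421,28)],obj)
print(c);print(A); print("foot rel TCP",c-A[:,2]*.07)
E
```

```text
resid px [[-0.5, 0.1], [0.7, 0.0], [0.4, 0.0], [-0.6, -0.1], [0.2, -0.1], [-0.1, 0.1]]
[ 0.0395  0.0002 -0.0023]
[[ 0.0097  0.0069 -0.9999]
 [ 0.9999  0.0067  0.0097]
 [ 0.0068 -1.     -0.0068]]
foot rel TCP [ 0.1095 -0.0005 -0.0018]
```

{"fn": "drive_tool", "kwargs": {
  "motion": "0.3 0.0006 0.0228 0.0325 -0.051 -0.022 0.006; 0.3 0.0015 0.0211 0.0336 -0.051 -0.022 0.006; 0.3 0.0023 0.0193 0.0346 -0.051 -0.021 0.006; 0.3 0.0032 0.0175 0.0355 -0.051 -0.022 0.006; 0.3 0.004 0.0157 0.0363 -0.051 -0.021 0.006"
}}

```text
clock: 26.32
tool_pos: [0.5141, 0.0663, 0.2986]
tool_rot: [-0.44, -0.544, -0.384, 0.602]
ft_force: [0.3, 0.3, -1.6]
gripper_width: 0.0431
```

{"fn": "drive_tool", "kwargs": {
  "motion": "0.3 0.005 0.0138 0.0369 -0.051 -0.022 0.006; 0.3 0.0058 0.0118 0.0375 -0.051 -0.022 0.006; 0.3 0.0067 0.0099 0.0379 -0.051 -0.021 0.007; 0.3 0.0076 0.0079 0.0382 -0.051 -0.022 0.007; 0.3 0.0085 0.0059 0.0384 -0.051 -0.022 0.006"
}}

```text
clock: 26.95
tool_pos: [0.5201, -0.1322, 0.2957]
tool_rot: [-0.535, -0.457, -0.425, 0.57]
ft_force: [0.7, -0.2, -2.2]
gripper_width: 0.043
```

{"fn": "drive_tool", "kwargs": {
  "motion": "0.3 0.0093 0.0039 0.0384 -0.051 -0.022 0.006; 0.3 0.0102 0.0018 0.0383 -0.05 -0.021 0.006; 0.3 0 0 0 0 0 0"
}}

```text
clock: 27.32
tool_pos: [0.5217, -0.213, 0.2946]
tool_rot: [0.569, 0.42, 0.437, -0.555]
ft_force: [0.5, 0.8, -2.5]
gripper_width: 0.0426
```

```bash
python3 - <<'E'
from h import *
print(lean(-18.5,6,35),lean(-44.5,-18.5,39.2),lean(-45.5,-18,39.2))
p,R=tcp_for(-45,39.3,[.109,0,-.003],.05);print(p)
plan(p,R,8,.3)
E
```

```text
39.19872101940215 43.43456741575517 43.921078314424314
[ 0.52579891 -0.16029433  0.14741563]
0.3 0.016 0.0009 -0.0112 0 -0.052 0.001; 0.3 0.0154 0.0008 -0.012 0 -0.052 0.001; 0.3 0.0148 0.0008 -0.0128 0 -0.052 0.001; 0.3 0.0141 0.0008 -0.0136 0 -0.052 0.001; 0.3 0.0133 0.0008 -0.0143 0 -0.053 0.001
0.3 0.0126 0.0008 -0.0149 0 -0.052 0.001; 0.3 0.0118 0.0008 -0.0156 0.001 -0.053 0.001; 0.3 0.0109 0.0007 -0.0162 0 -0.052 0.001
end [ 0.5258 -0.1603  0.1474] 0.03
```

{"fn": "drive_tool", "kwargs": {
  "motion": "0.3 0.016 0.0009 -0.0112 0 -0.052 0.001; 0.3 0.0154 0.0008 -0.012 0 -0.052 0.001; 0.3 0.0148 0.0008 -0.0128 0 -0.052 0.001; 0.3 0.0141 0.0008 -0.0136 0 -0.052 0.001; 0.3 0.0133 0.0008 -0.0143 0 -0.053 0.001"
}}

```text
clock: 27.95
tool_pos: [0.5254, -0.1761, 0.2019]
tool_rot: [0.624, 0.345, 0.359, -0.603]
ft_force: [0.2, -0.1, -2.7]
gripper_width: 0.0429
```

{"fn": "drive_tool", "kwargs": {
  "motion": "0.3 0.0126 0.0008 -0.0149 0 -0.052 0.001; 0.3 0.0118 0.0008 -0.0156 0.001 -0.053 0.001; 0.3 0.0109 0.0007 -0.0162 0 -0.052 0.001; 0.3 0 0 0 0 0 0; 0.3 0 0 0 0 0 0"
}}

```text
clock: 28.58
tool_pos: [0.5268, -0.1575, 0.1477]
tool_rot: [0.65, 0.298, 0.309, -0.627]
ft_force: [0.3, 0.2, -1.1]
gripper_width: 0.0429
```

```bash
cat > chk.py <<'E'
from h import *
import sys
np.set_printoptions(precision=4,suppress=True)
s=get_state();R=rot(s);P=s["tool_pos"]
M=R.as_matrix();print(P,"lean",np.degrees(np.arctan2(-M[1,0],-M[2,0])),"yaw",np.degrees(np.arctan2(M[1,1],M[0,1])),s["ft_force"],s["clock"])
foot=P+R.apply([.109,0,-.003]);print("foot",foot,"tray y",(foot[1]+.182)*1000)
t=capture("top")[:,:,::-1];cv2.imwrite(sys.argv[1],cv2.resize(t[200:300,340:470],None,fx=6,fy=6,interpolation=cv2.INTER_NEAREST))
E
python3 chk.py pics/t20.png
```

```text
[ 0.5268 -0.1575  0.1477] lean 39.15107864494597 yaw 2.0518324360035507 [ 0.3209  0.2026 -1.069 ] 28.575
foot [ 0.5293 -0.224   0.0613] tray y -41.95605039086875
```

View pics/t20.png

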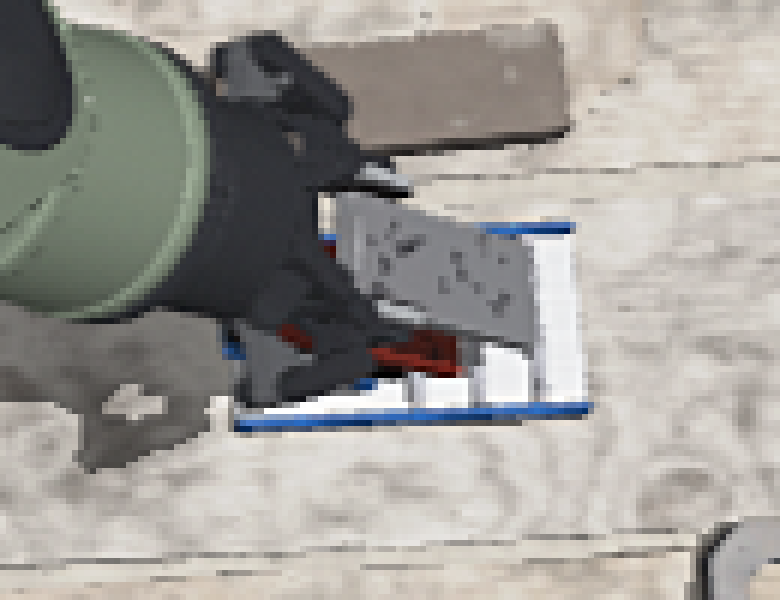

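```bash
python3 - <<'E'
from h import *
np.set_printoptions(precision=4,suppress=True)
f=lambda u,v:(340+u/6,200+v/6)
a=plane("top",f(530,238),.0645);b=plane("top",f(534,352),.0645);print(a,b)
m=(a+b)/2; e=(m[1]+.2340)*1000-54.5-(m[0]-.526)*32; print("edge tray y by top",e,"mid",e+5*np.cos(np.radians(39.6)))
s=get_state();R=rot(s);P=s["tool_pos"]
plan(P+np.array([-.0015,-.0025,-.044]),down(TY,39.3),3,.3)
E
```

```text
[ 0.5503 -0.226   0.0645] [ 0.503  -0.2248  0.0645]
edge tray y by top -45.90729765323054 mid -42.0547314393516
0.3 0.0119 -0.0005 -0.0086 0 -0.001 -0.001; 0.3 0.0119 -0.0006 -0.0087 0.001 -0.001 -0.001; 0.3 0.0118 -0.0005 -0.0086 0 -0.001 -0.001
end [ 0.5254 -0.1602  0.1038] 0.03
```

{"fn": "drive_tool", "kwargs": {
  "motion": "0.3 0.012 -0.0005 -0.0085 0 -0.001 -0.001; 0.3 0.012 -0.0005 -0.0085 0 -0.001 -0.001; 0.3 0.0115 -0.0005 -0.008 0 -0.001 -0.001; 0.3 0 0 0 0 0 0; 0.3 0 0 0 0 0 0"
}}

```text
clock: 29.25
tool_pos: [0.5252, -0.1606, 0.1035]
tool_rot: [0.65, 0.296, 0.308, -0.629]
ft_force: [0.9, -0.1, -1.3]
gripper_width: 0.0427
```

```bash
python3 chk.py pics/t21.png
```

```text
[ 0.5252 -0.1606  0.1035] lean 39.40509259270448 yaw 1.9611643749021255 [ 0.9091 -0.0543 -1.3328] 29.25
foot [ 0.5273 -0.2275  0.0174] tray y -45.45164138784069
```

View pics/t21.png

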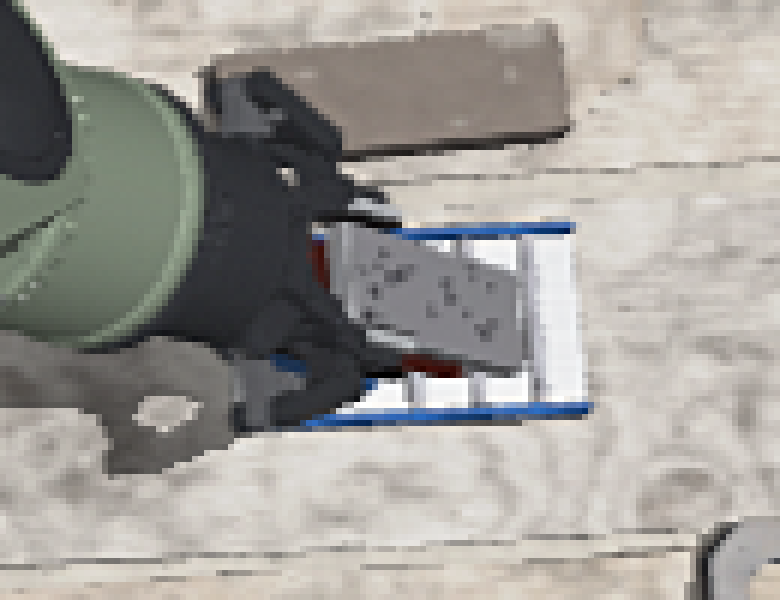

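{"fn": "drive_tool", "kwargs": {
  "motion": "0.3 0.0025 0 -0.002 0 0 0; 0.3 0.0012 0 -0.001 0 0 0; 0.3 0 0 0 0 0 0"
}}

```text
clock: 29.68
tool_pos: [0.5252, -0.1604, 0.0986]
tool_rot: [0.65, 0.296, 0.308, -0.629]
ft_force: [0.1, 0.4, -2.1]
gripper_width: 0.0432
```

{"fn": "drive_tool", "kwargs": {
  "motion": "0.3 0.0008 0 -0.0006 0 0 0; 0.3 0 0 0 0 0 0"
}}

```text
clock: 29.92
tool_pos: [0.5252, -0.1604, 0.0977]
tool_rot: [0.65, 0.296, 0.308, -0.629]
ft_force: [0.1, 0.8, 1.2]
gripper_width: 0.0433
```

{"fn": "drive_tool", "kwargs": {
  "motion": "0.8 0 0 0 0 0 0; 0.8 0 0 0 0 0 0; 0.8 0 0 0 0 0 0; 0.8 0 0 0 0 0 0"
}}

```text
clock: 30.42
tool_pos: [0.5252, -0.1605, 0.0976]
tool_rot: [0.65, 0.296, 0.308, -0.629]
ft_force: [-0.6, -0.0, 0.0]
gripper_width: 0.0681
```

```bash
python3 chk.py pics/t22.png
```

```text
[ 0.5252 -0.1605  0.0976] lean 39.38250409131841 yaw 1.972021339719978 [-0.5982 -0.0219  0.0305] 30.425
foot [ 0.5272 -0.2273  0.0115] tray y -45.28212079192692
```

View pics/t22.png

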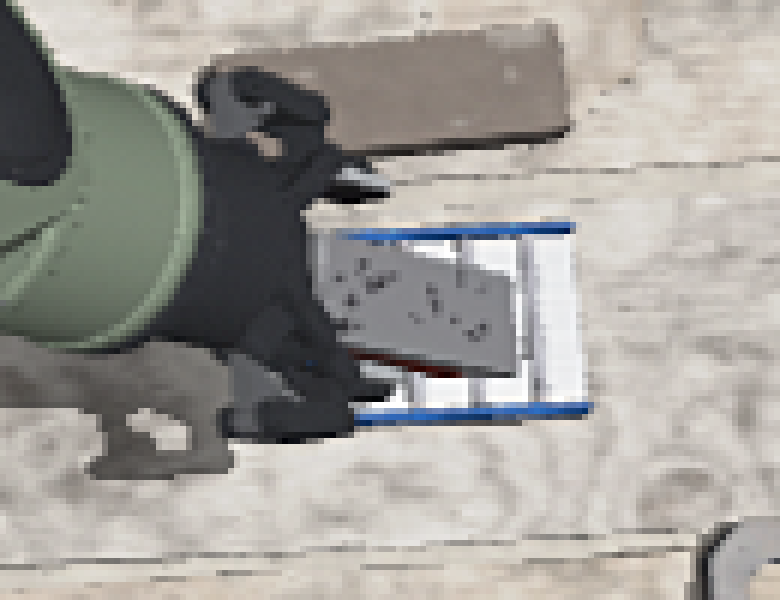

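Released and leaning. Retreat along the finger axis, then up and over for a wrist look.

{"fn": "drive_tool", "kwargs": {
  "motion": "0.8 -0.01 0 0.002 0 0 0; 0.8 -0.03 0 0.004 0 0 0; 0.8 -0.05 0 0 0 0 0; 0.8 -0.05 0 0 0 0 0; 0.8 -0.03 0 0 0 0 0"
}}

```text
clock: 31.1
tool_pos: [0.5222, -0.0554, 0.2347]
tool_rot: [0.65, 0.297, 0.308, -0.628]
ft_force: [-0.1, -0.7, -0.3]
gripper_width: 0.0683
```

```bash
python3 - <<'E'
from h import *
s=get_state();print(s["tool_pos"],s["ft_force"])
plan([.525,-.27,.268],down(TY),9,1)
E
```

```text
[ 0.52217135 -0.05540433  0.23474293] [-0.13727876 -0.66886265 -0.2609197 ]
1 0.0122 -0.0005 0.0208 0 0.076 -0; 1 0.0106 -0.0005 0.0217 0 0.076 0; 1 0.009 -0.0006 0.0224 0.001 0.076 0; 1 0.0072 -0.0005 0.023 0 0.076 0; 1 0.0055 -0.0005 0.0235 0.001 0.076 0
1 0.0037 -0.0005 0.0238 0 0.076 0; 1 0.0018 -0.0005 0.0241 0.001 0.077 0; 1 -0 -0.0005 0.0241 0 0.076 0; 1 -0.0019 -0.0005 0.0241 0.001 0.077 0
end [ 0.525 -0.27   0.268] 0.02
```

{"fn": "drive_tool", "kwargs": {
  "motion": "1 0.0122 -0.0005 0.0208 0 0.076 0; 1 0.0106 -0.0005 0.0217 0 0.076 0; 1 0.009 -0.0006 0.0224 0.001 0.076 0; 1 0.0072 -0.0005 0.023 0 0.076 0; 1 0.0055 -0.0005 0.0235 0.001 0.076 0"
}}

```text
clock: 31.72
tool_pos: [0.5234, -0.1769, 0.2524]
tool_rot: [0.579, 0.411, 0.425, -0.561]
ft_force: [0.9, 0.3, -0.5]
gripper_width: 0.0852
```

{"fn": "drive_tool", "kwargs": {
  "motion": "1 0.0037 -0.0005 0.0238 0 0.076 0; 1 0.0018 -0.0005 0.0241 0.001 0.077 0; 1 0 -0.0005 0.0241 0 0.076 0; 1 -0.0019 -0.0005 0.0241 0.001 0.077 0; 1 0 0 0 0 0 0"
}}

```text
clock: 32.35
tool_pos: [0.5233, -0.2751, 0.2673]
tool_rot: [0.507, 0.493, 0.506, -0.494]
ft_force: [-0.4, 0.2, -0.5]
gripper_width: 0.0856
```

```bash
python3 - <<'E'
from h import *
s=get_state();print(s["tool_pos"],s["clock"])
im=capture("wrist")[:,:,::-1];cv2.imwrite("pics/w23.png",im)
cv2.imwrite("pics/w23z.png",cv2.resize(im[20:200,270:375],None,fx=6,fy=3.33,interpolation=cv2.INTER_NEAREST))
for u in (315,325,335): print(u,im[125:200,u,1].tolist())
a=capture("side")[:,:,::-1];cv2.imwrite("pics/s23.png",a)
E
```

```text
[ 0.52333553 -0.27514987  0.26734699] 32.35
315 [54, 50, 56, 47, 44, 37, 32, 28, 17, 29, 30, 41, 48, 53, 53, 54, 54, 52, 50, 46, 49, 54, 51, 50, 51, 52, 56, 53, 65, 120, 172, 186, 180, 146, 109, 117, 136, 147, 145, 135, 153, 179, 185, 185, 184, 185, 186, 187, 184, 184, 185, 186, 185, 184, 171, 150, 139, 136, 140, 143, 143, 138, 140, 142, 147, 147, 151, 151, 152, 146, 147, 144, 139, 135, 133]
325 [53, 53, 49, 53, 50, 55, 56, 51, 55, 50, 53, 48, 51, 51, 55, 50, 55, 54, 55, 52, 51, 51, 54, 56, 49, 47, 48, 50, 54, 102, 164, 178, 178, 151, 123, 117, 137, 144, 144, 137, 155, 178, 181, 181, 180, 181, 182, 181, 182, 182, 179, 182, 183, 178, 167, 152, 154, 154, 153, 151, 152, 150, 153, 154, 154, 152, 150, 149, 148, 149, 150, 150, 149, 148, 147]
335 [54, 53, 51, 51, 50, 55, 53, 51, 50, 48, 50, 51, 50, 44, 36, 43, 48, 52, 51, 59, 46, 54, 54, 52, 54, 53, 50, 52, 53, 64, 88, 98, 99, 87, 86, 109, 135, 145, 140, 138, 158, 184, 186, 184, 186, 186, 185, 187, 186, 186, 185, 187, 186, 182, 167, 148, 149, 154, 153, 155, 153, 155, 154, 152, 148, 146, 146, 146, 147, 147, 149, 147, 147, 148, 148]
```

View pics/w23z.png

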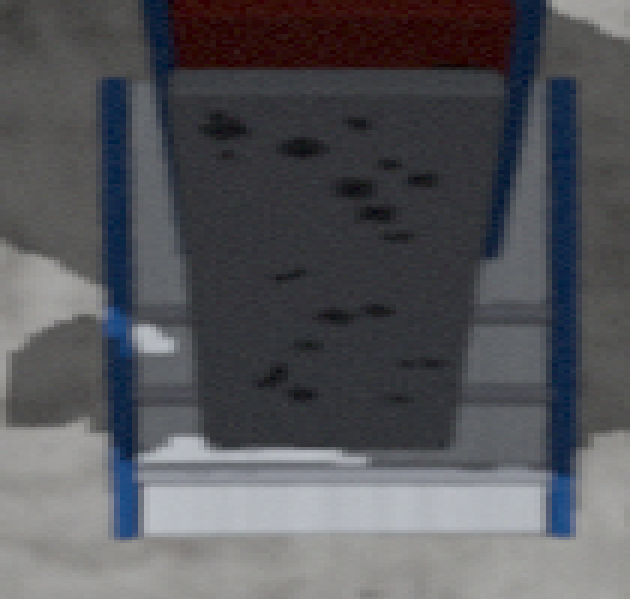

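View pics/s23.png

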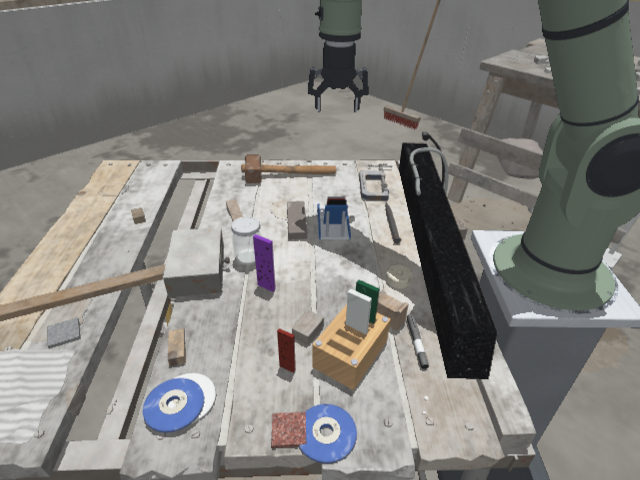

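```bash
python3 - <<'E'
from h import *
t=capture("top")[:,:,::-1];a=cv2.resize(t[215:275,360:450],None,fx=8,fy=8,interpolation=cv2.INTER_CUBIC);cv2.imwrite("pics/t24.png",a)
print(get_state()["clock"])
E
```

```text
32.5
```

View pics/t24.png

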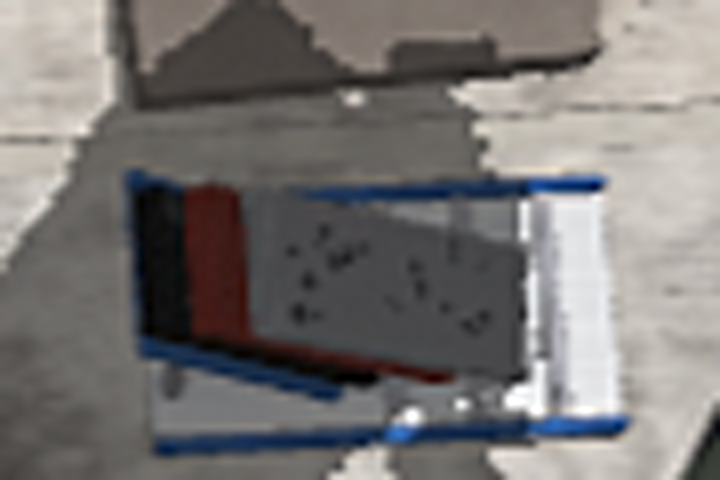

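```bash
python3 - <<'E'
from rig import *
print(finish_job())
E
```

```text
the job is handed in; nothing more can be done
None
```

The red slip is laid in the middle notch leaning on the black one, and the grey slip in the last notch leaning on the red. I handed the job in at about 32.5 s, with the gripper open and clear of everything.

**Extra handling of the red slip:**
- My first grip was too low: the gripper's body would have hit the black slip. I put the red slip back in its slot and took it higher.
- After its first release the foot measured about 15 mm along the tray's -y, at the edge of the allowed range. I re-gripped it and moved it about 3 mm further in, before touching the grey one.

**Last checks** (wrist and top cameras; foot positions along the tray's y):

| Slip | Measured foot | Allowed |
|---|---|---|
| Red | about -18 to -19.5 mm | -21 to -15 mm |
| Grey | about -44 to -45.5 mm | -47 to -41 mm |

- **Uncertainty:** measuring from the cross bars and from the black slip's stated position disagreed by about 1.5 mm, so the table gives ranges. I did not re-measure the red foot exactly once the grey lay on it; the part still visible agreed with its position.
- **Squareness:** both slips sit between the side rails. The grey is within about 1° of square, with its foot about 2 mm off centre; the red is about 0.7 mm off.
- **Everything else:** the white and green slips are still in the holder. In the final overall picture nothing else looks moved; I judged that by eye and did not measure it.

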